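# Fit the bearing cups in the roller drive

### The job

Fit every loose bearing cup into the drive housing of the tube roller: first slide the switch to off (towards the red mark), then start each cup flange-up in a bore of its own over the shaft stub (any bore, any order) and drive it in with the red-handled drift, never with the fingers, by short strokes on opposite sides of its rim in turn so that it goes in square and never cocks, until its flange lies flush on the top face all round. When all the cups are home, slide the switch to on (towards the green mark) and have the drift standing in its yellow holder again; leave the other things on the bench where they are.

Things in the scene. Friction and masses are not known exactly. Their poses are not given: they have to be found in the camera images.
- housing: drive housing of a tube roller, fixed to the bench: a flat block 90 (x) x 300 (y) x 51 mm high, blue below, bare aluminium top face with three bores in a row along its y axis. Origin at the centre of its underside. In the middle of each bore stands a fixed steel shaft stub, 14 mm in diameter, ending 4 mm above the top face. (Left of the work stands a tall grey water bath.)
- cup0: loose flanged bearing cup, flange-up; may be absent. Origin: centre of its underside, z up. Steel body 46 mm across, 24 mm high; brass flange on top 58 mm across, 8 mm thick; through hole 24 mm. 0.1 kg. Started in a bore its underside rests 6 mm below the top face; home, 24 mm below, flange on the face. Cocked: leaning over 0.13 rad with the underside 9 mm or more down. Fits any bore
- cup1: loose flanged bearing cup, flange-up; may be absent. Origin: centre of its underside, z up. Steel body 46 mm across, 24 mm high; brass flange on top 58 mm across, 8 mm thick; through hole 24 mm. 0.1 kg. Started in a bore its underside rests 6 mm below the top face; home, 24 mm below, flange on the face. Cocked: leaning over 0.13 rad with the underside 9 mm or more down. Fits any bore
- cup2: loose flanged bearing cup, flange-up; may be absent. Origin: centre of its underside, z up. Steel body 46 mm across, 24 mm high; brass flange on top 58 mm across, 8 mm thick; through hole 24 mm. 0.1 kg. Started in a bore its underside rests 6 mm below the top face; home, 24 mm below, flange on the face. Cocked: leaning over 0.13 rad with the underside 9 mm or more down. Fits any bore
- bore0 (a point): centre of the mouth of a bore, level with the housing's top face, axes as the housing's. Bore 51 mm across, 25 mm deep. A dark backing disc 6 mm down carries a started cup, yields slowly, up to 19 mm: under a push on one side of the rim, cup and disc sink and tip together (about 0.025 rad per mm of stroke) and stay so. Resistance about 3 N plus 0.12 N per mm/s of rim speed
- bore1 (a point): the same for the middle bore (75 mm from the others); all three bores are alike
- bore2 (a point): the same for the third bore, the one next to the switch
- switch (a joint): slide switch on the housing's top face: 0 = on (at the +x end, the green mark), 0.010 = off (m, moved 10 mm towards the housing's -x, the red mark); sprung over centre, so it stays at either end and snaps over past 0.005; it takes about 3 N. It starts on.
- switch_ridge (a point): top of the switch's orange ridge, in its middle: 5 mm long in the sliding direction (the housing's x), 15 mm wide in the housing's y, standing 6 mm above the top face; push it sideways. It moves with the switch.
- drift: drift standing in its holder. Origin at the lower end (tip), z up along it. From below: white nylon shaft 10 mm across, 36 mm long; dark collar 28 mm across, 6 mm thick; red round grip 20 mm across, 44 mm long (42 to 86 mm above the tip); dark knob 32 mm across, 10 mm thick. 96 mm in all, 0.12 kg. In the holder the collar rests on its top, the tip 4 mm above the bench
- holder: yellow block, fixed to the bench, 56 x 56 x 40 mm, with an upright hole through it, 14 mm in diameter with a 2.5 mm chamfer. Origin at the centre of its underside
- holder_hole0 (a point): centre of the mouth of the holder's hole, 40 mm above the bench
- timer: grey lab timer, 70 x 62 x 20 mm; bystander, origin at the centre of its underside
- tape: green roll of tape, 68 mm across, 19 mm high; bystander, origin at the centre of its underside
- marker: blue marker pen, 132 mm long, 14 mm thick, lying along its y axis; bystander, origin at the centre of its underside
- petri: clear petri dish, 68 mm across, 14 mm high; bystander, origin at the centre of its underside
- beaker: clear plastic beaker, 74 mm across, 80 mm high; bystander, origin at the centre of its underside
Not all that is in view belongs to the job. Leave any pink look-alike of the cup1 alone. There is more than one size of the drift; the job needs the smaller.

How it is judged:
By the outcome, as a careful person would: the job done as asked, in the order asked, and still so for the second after the job is handed in, with the robot touching nothing.
Of cup0, cup1, cup2 only 2 to 3 are there at a start; the rules pass over those that are not, and their reading is None.
At some moment in a run one of cup0, cup1, cup2 may be knocked a few centimetres aside while the robot is not near it.
Once in a run the grip may slacken for a moment while it holds something.
It also fails if it takes over 210 s, if anything falls off the work surface, if the arm or the gripper's body presses on something with over 40 N, if the wrist force passes 120 N, or if a joint passes its speed limit or range.

### The arm

A 6-joint arm with a two-finger parallel gripper is mounted at the origin on a cart in front of the work surface, level with it; the furniture and walls round the work are solid. World frame = base frame: x ahead of the robot, y to its left, z up, the work surface at z = 0. Lengths are in m, angles in degrees, forces in N, time in s.
With the tool pointing down it reaches from about 0.4 to 0.825 m from the base axis. Payload 7 kg.
Tool frame: the origin (TCP) lies on the centre line of the jaws, within the pads' length; the fingertips stand 19 mm ahead of it and the grasp point (between the pads) is the TCP; z points along the fingers, y is the line along which they close (so a half turn about z gives the same grasp; the last joint's range is limited). The gripper opens to 88 mm and grips with 3 to 60 N. Pads are 19 mm wide; open, the fingers measure 130 mm over their backs; the gripper's body (78 mm by 193 mm) begins 47 mm behind the grasp point.
Start: joints at [89.043, 20.546, 0.682, 0, -70.136, -16.507], TCP at [0.203, 0.644, 0.246] pointing down, gripper open.
Joint ranges: [-176.03, 176.03], [-82.01, 121.73], [-58.28, 71.71], [-173.87, 95.51], [-174.79, -0.11], [-173.66, 173.66]. Speed limits (degrees/s): [136.94, 136.94, 172.46, 180, 180, 180].

### API

Orientations are given as [roll, pitch, yaw] about the fixed x, y, z axes, in that order (R = Rz(yaw) Ry(pitch) Rx(roll)).
In Python, from plant import get_state, capture, close_job gives the robot as it stands.
- The arm moves only by the tool apply_moves, never from a script. Its argument "targets" is a list of rows, each a list of 7 numbers: the opening, from 0 (shut) to 1 (fully open), then the shift along the tool's x, y, z normalised to -1 to 1, where 1 is 1000 mm, then the turn, a rotation vector about the tool's x, y, z normalised to -1 to 1, where 1 is 90 degrees. In form: [[claw, tx, ty, tz, ax, ay, az], ...]. A call has 1 to 20 rows; each row shifts and turns the commanded pose from where the row before left it, along the tool's axes as they then stand; what a row does not reach is not made up. A row lasts 1/12 s, in which the tool goes at most 41.7 mm and 7.16 degrees, less where a joint would pass 70% of its speed; a pose out of reach is approached as far as the arm can. A call with a number of a shift or a turn outside -1 to 1 is refused whole. A call with a gripper value outside its range is refused whole. The fingers move at their own pace and stop on an object; "newtons" is the grip in N (left out, the last holds). Time passes only in rows, so rows that do not move let the fingers close. It gives the time, the measured TCP pose, the force, the opening and the grip force at its end, in the units of the state.
- get_state(): the state, without advancing time (a new reading comes with each control period).
- capture(name): name is "side" or "top" or "wrist"; returns a dict with "frame" (420x560x3 uint8, red, green, blue), "range_z" (420x560 float32, m along the optical axis (not along the pixel's ray), 0 where there is no reading), "camera_matrix" (3x3 intrinsics, pixels), "T" (4x4, takes a point from camera to world coordinates). Camera axes: x right, y down, z forward; pixel columns grow to the right and rows downward; lengths in m; the calibration is good to about 2 mm. The wrist camera is an equidistant fisheye: a pixel r from the principal point sees the ray r / f radians off the axis. A picture is of the moment at which its call begins.
- close_job(): hands the job in; it is judged then, once.
The state is a dict: "time_s": time; "joints": joint angles; "qd": joint speeds; "joint_torque": joint torques, N m; "tcp_pos": TCP position; "eef_rot": TCP orientation; "contact_force": force on the tool from outside, world axes, zero at the start; "moment": the same for the moment, N m; "gripper_width": finger opening in m; "gripper_force": force on a finger pad.
Only numpy, scipy, OpenCV 4.12 (cv2) and the standard library are available. Lean on these libraries where they do the work, as an engineer would, in place of code of your own. Each camera call takes 0.05 s, during which the arm holds its last target. There are 200 camera calls.

## Working session

There is one attempt and no reset: what is moved stays moved. The work goes in short steps, Python scripts to look and compute and a tool call to move; the robot and the scene stay as the last step left them, time stands still between calls to the robot, and variables do not carry over. Pictures are saved under pics/ and viewed, at most 16 in all, crops included, and the job is handed in when it is done.

Besides the shell and the picture viewer there is one more tool, called after "Request:" in YAML: its name, and indented under it one key for each argument. apply_moves: Moves the arm, as the interface text tells. Scaled input: -1 to 1 covers 1000 mm each way for a shift and 90 degrees each way for a turn. Its arguments: {"type":"object","properties":{"targets":{"type":"array","items":{"type":"array","items":{"type":"number"}}},"newtons":{"type":"number"}},"required":["targets"]}

```bash
ls; mkdir -p pics
cat > h.py <<'E'
import numpy as np, cv2
from plant import get_state, capture, close_job
def cap(n):
    d=capture(n); np.savez('last_'+n,**d); return d
def save(d,f,crop=None,s=1):
    im=d['frame'][:,:,::-1]
    if crop: im=im[crop[1]:crop[3],crop[0]:crop[2]]
    cv2.imwrite('pics/'+f,cv2.resize(im,None,fx=s,fy=s,interpolation=cv2.INTER_CUBIC))
def cloud(d):
    K=d['camera_matrix'];z=d['range_z'];v,u=np.mgrid[:z.shape[0],:z.shape[1]]
    P=np.stack([(u-K[0,2])/K[0,0]*z,(v-K[1,2])/K[1,1]*z,z],-1)
    return P@d['T'][:3,:3].T+d['T'][:3,3]
def ray(d,u,v,z,fish=False):
    K=d['camera_matrix'];x=(u-K[0,2])/K[0,0];y=(v-K[1,2])/K[1,1]
    if fish:
        r=np.hypot(x,y)+1e-12;r_=np.array([np.sin(r)*x/r,np.sin(r)*y/r,np.cos(r)])
    else: r_=np.array([x,y,1])
    w=d['T'][:3,:3]@r_;o=d['T'][:3,3]
    return o+w*(z-o[2])/w[2]
E
python3 - <<'E'
from h import *
s=get_state()
for k in s: print(k,np.round(s[k],3))
for n in ['top','side','wrist']:
    d=cap(n);save(d,n+'0.png');print(n,np.round(d['camera_matrix'],1).tolist(),np.round(d['T'],3).tolist())
E
```

```text
pics
time_s 0.0
joints [ 8.9045e+01  2.0589e+01  6.3500e-01 -2.2000e-02 -7.0137e+01 -1.6505e+01]
qd [ 0.01  -0.085  0.069  0.008 -0.035  0.071]
joint_torque [ 2.0000e-03 -5.8272e+01  2.9304e+01  6.9970e+00  7.0000e-03 -0.0000e+00]
tcp_pos [0.202 0.643 0.245]
eef_rot [ 1.79907e+02 -6.00000e-03 -1.74680e+01]
contact_force [-0.482 -0.682  0.07 ]
moment [ 0.007 -0.043 -0.015]
gripper_force 0.0
gripper_width 0.088
top [[413.7, 0.0, 279.3], [0.0, 413.7, 206.2], [0.0, 0.0, 1.0]] [[0.081, -0.973, 0.215, 0.327], [-0.997, -0.08, 0.014, -0.03], [0.004, -0.216, -0.976, 1.329], [0.0, 0.0, 0.0, 1.0]]
side [[504.8, 0.0, 268.0], [0.0, 504.8, 212.6], [0.0, 0.0, 1.0]] [[0.384, 0.618, -0.686, 1.489], [0.923, -0.273, 0.271, -0.352], [-0.02, -0.738, -0.675, 0.936], [0.0, 0.0, 0.0, 1.0]]
wrist [[325.2, 0.0, 280.6], [0.0, 325.2, 210.2], [0.0, 0.0, 1.0]] [[-0.3, -0.919, -0.255, 0.271], [-0.954, 0.289, 0.078, 0.622], [0.002, 0.266, -0.964, 0.384], [0.0, 0.0, 0.0, 1.0]]
```

View pics/top0.png

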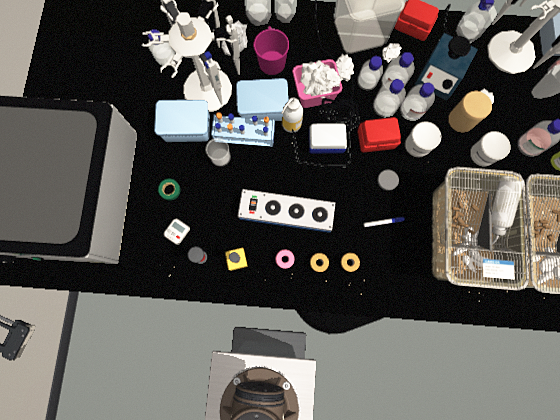

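View pics/side0.png

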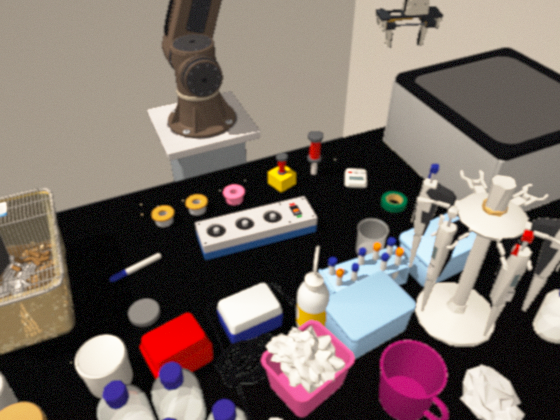

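```bash
cat > m.py <<'E'
from h import *
d=dict(np.load('last_top.npz')); P=cloud(d); hsv=cv2.cvtColor(d['frame'],cv2.COLOR_RGB2HSV)
roi=np.zeros(P.shape[:2],bool); roi[165:285,140:430]=True
def blobs(name,lo,hi,mn=15):
    m=(cv2.inRange(hsv,lo,hi)>0)&roi
    n,l,st,c=cv2.connectedComponentsWithStats(m.astype(np.uint8))
    for i in range(1,n):
        if st[i,4]>=mn:
            p=P[l==i]; print(name,np.round(c[i],1),st[i],'med',np.round(np.median(p,0),3),'zmax',p[:,2].max().round(3))
blobs('orange',(10,90,120),(22,255,255)); blobs('yellow',(23,120,120),(34,255,255)); blobs('pink',(150,50,120),(178,255,255))
blobs('green',(50,80,50),(85,255,255)); blobs('red',(0,150,80),(8,255,255),4)
# housing top by height
m=roi&(abs(P[...,2]-.051)<.008)&(P[...,0]>.35)
n,l,st,c=cv2.connectedComponentsWithStats(m.astype(np.uint8))
i=1+st[1:,4].argmax(); q=P[l==i]; r=cv2.minAreaRect((q[:,:2]*1000).astype(np.float32)); print('housing',r,cv2.boxPoints(r),np.median(q[:,2]))
for a in [(165,215,225,250),(180,215,250,272)]: pass
t=roi&(P[...,2]>.06)
n,l,st,c=cv2.connectedComponentsWithStats(t.astype(np.uint8))
for i in range(1,n):
    if st[i,4]>8: p=P[l==i]; print('tall',c[i],st[i],np.median(p,0).round(3),p[:,2].max().round(3))
b=P[100:260,0:140]; k=b[...,2]>.05; print('bath', b[k].min(0),b[k].max(0), np.percentile(b[k],[1,99],axis=0))
E
python3 m.py
```

```text
orange [166.5 186.1] [163 183  12  11  31] med [0.656 0.367 0.013] zmax 0.02
orange [228.6 255.1] [226 250   9  13  34] med [0.444 0.135 0.039] zmax 0.102
orange [319.2 262.1] [310 253  19  19 235] med [ 0.444 -0.151  0.031] zmax 1.329
orange [350.2 261.9] [341 253  19  19 237] med [ 0.454 -0.247  0.031] zmax 1.329
orange [238.  267.8] [230 266  18   5  21] med [0.406 0.101 0.03 ] zmax 1.329
yellow [237.7 259.9] [227 249  20  21 195] med [0.425 0.099 0.039] zmax 1.329
pink [284.7 258.6] [276 249  19  20 254] med [ 0.447 -0.042  0.031] zmax 0.041
green [169.1 189.5] [158 178  22  22 231] med [0.641 0.351 0.017] zmax 1.329
red [251.2 211.8] [250 211   4   2   5] med [0.583 0.076 0.051] zmax 0.053
red [177.5 236.5] [176 236   4   2   6] med [0.49  0.305 0.017] zmax 0.026
red [203.  257.9] [201 255   4   6  10] med [0.424 0.202 0.077] zmax 0.133
housing ((600.3280029296875, -35.53236389160156), (298.7898864746094, 89.70228576660156), 86.2278823852539) [[ 545.7456  -181.65297]
 [ 635.25354 -187.55434]
 [ 654.9104   110.58824]
 [ 565.40247  116.48961]] 0.04984276022513012
tall [196.42290749 255.09251101] [188 247  19  17 227] [0.427 0.214 0.136] 0.143
tall [233.84946237 257.        ] [229 252  11  11  93] [0.433 0.109 0.099] 1.329
bath [ 0.32654377 -0.02964759  0.05000086] [0.82877491 0.80133518 1.32922423] [[0.38428973 0.47915001 0.06107582]
 [0.81838351 0.77946322 0.25076182]]
```

View pics/wrist0.png

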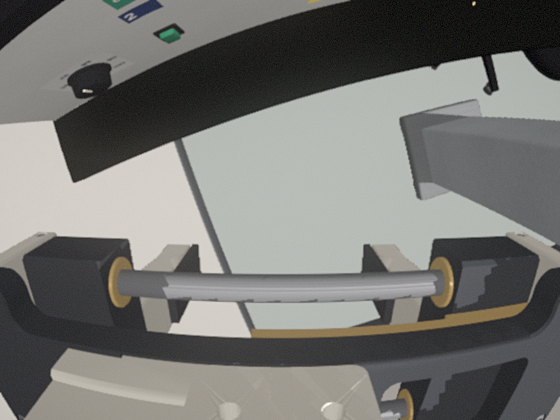

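Request:
apply_moves:
  targets:
    - [1,0,0,-0.033,0,0,0]
    - [1,0,0,-0.033,0,0,0]
    - [1,0,0,-0.033,0,0,0]
    - [1,0.0268,0.0302,0,0,0,0]
    - [1,0.0268,0.0302,0,0,0,0]
    - [1,0.0268,0.0302,0,0,0,0]
    - [1,0.0268,0.0302,0,0,0,0]
    - [1,0.0268,0.0302,0,0,0,0]
    - [1,0.0268,0.0302,0,0,0,0]
    - [1,0.0268,0.0302,0,0,0,0]
    - [1,0.0268,0.0302,0,0,0,0]
    - [1,0.0268,0.0302,0,0,0,0]

```text
time_s: 1.15
tcp_pos: [0.3513, 0.3102, 0.3446]
eef_rot: [-180.0, 0.0, -17.4]
contact_force: [0.5, -0.0, 1.0]
gripper_width: 0.0877
gripper_force: 0.0
```

Request:
apply_moves:
  targets:
    - [1,0.0268,0.0302,0,0,0,0]
    - [1,0.0268,0.0302,0,0,0,0]
    - [1,0.0268,0.0302,0,0,0,0]
    - [1,0.0268,0.0302,0,0,0,0]
    - [1,0.0268,0.0302,0,0,0,0]
    - [1,0.0268,0.0302,0,0,0,0]
    - [1,0.0268,0.0302,0,0,0,0]
    - [1,0.0268,0.0302,0,0,0,0]
    - [1,0,0,0,0,0,0.0771]
    - [1,0,0,0,0,0,0.0771]
    - [1,0,0,0,0,0,0.0771]
    - [1,0,0,0,0,0,0.0771]
    - [1,0,0,0,0,0,0.0771]
    - [1,0,0,0,0,0,0.0771]
    - [1,0,0,0,0,0,0.0771]
    - [1,0,0,0,0,0,0.0771]
    - [1,0,0,0,0,0,0.0771]
    - [1,0,0,0,0,0,0.0771]
    - [1,0,0,0,0,0,0.0771]

```text
time_s: 2.73
tcp_pos: [0.4829, 0.0173, 0.3444]
eef_rot: [180.0, -0.0, -94.1]
contact_force: [-0.4, -0.4, 0.5]
gripper_width: 0.0873
gripper_force: 0.0
```

Run:
```python
from h import *
d=cap('wrist');save(d,'wrist1.png',s=1.4);print(np.round(d['T'],3).tolist(), get_state()['joints'])
print(d['range_z'][::100,::100])
```

```text
[[-0.997, 0.069, 0.019, 0.478], [0.072, 0.961, 0.265, -0.054], [0.0, 0.266, -0.964, 0.483], [0.0, 0.0, 0.0, 1.0]] [ 2.54360808e+01 -9.22687997e-01 -1.29867035e+01 -9.18533568e-03
 -7.79607350e+01 -3.00885525e+01]
[[0.3442695  0.40316066 0.4128758  0.38681823 1.159347   1.1220952 ]
 [0.39117238 0.4514758  0.40872532 0.4553665  0.902182   0.44994852]
 [0.3677995  0.49713194 0.44583404 0.49691534 0.49821925 0.49660105]
 [0.0581871  0.07818671 0.08709825 0.08496403 0.12036276 0.07780167]
 [0.9902069  0.         0.05006724 0.05014683 0.10257684 0.07127682]]
```

View pics/wrist1.png

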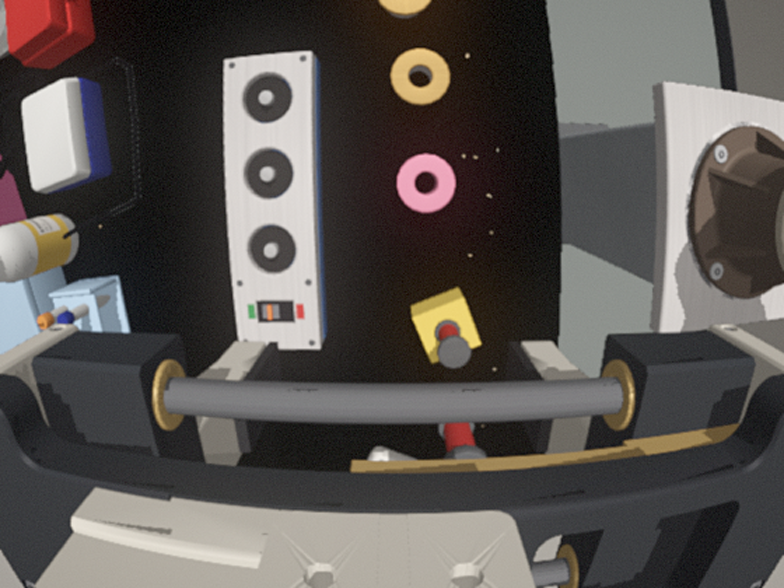

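```bash
cat > w.py <<'E'
from h import *
d=dict(np.load('last_wrist.npz')); f=d['frame']; hsv=cv2.cvtColor(f,cv2.COLOR_RGB2HSV)
def comps(m,x0,y0,x1,y1,z,name,mn=30):
    k=np.zeros(m.shape,np.uint8);k[y0:y1,x0:x1]=m[y0:y1,x0:x1]>0
    for c in cv2.findContours(k,cv2.RETR_EXTERNAL,cv2.CHAIN_APPROX_NONE)[0]:
        if cv2.contourArea(c)<mn: continue
        w=np.array([ray(d,u,v,z,True)[:2] for u,v in c[:,0]])*1000
        (ex,ey),(a,b),_=cv2.fitEllipse(w.astype(np.float32)); r=cv2.minAreaRect(w.astype(np.float32))
        print(name,'px',c[:,0].mean(0).round(0),'ell',np.round([ex,ey,a,b],1),'rect',np.round(r[0],1),np.round(r[1],1),round(r[2],1))
E
python3 - <<'E'
from w import *
S,V=hsv[...,1],hsv[...,2]
comps(((V<120)),165,45,220,200,.051,'bore')
comps(cv2.inRange(hsv,(5,120,120),(18,255,255)),175,210,215,235,.057,'ridge',8)
comps(cv2.inRange(hsv,(5,60,100),(24,255,255)),265,0,330,85,.032,'cup')
comps(cv2.inRange(hsv,(24,80,80),(36,255,255)),280,195,350,270,.040,'holder')
comps(((S<90)&(V>40)),305,235,342,268,.100,'knob')
m=cv2.inRange(hsv,(0,0,130),(180,60,255)); comps(m,155,30,235,255,.051,'hous',500)
E
```

```text
bore px [194. 177.] ell [602.3   9.5  45.   46.9] rect [602.3   9.6] [45.2 46.6] 38.8
bore px [192. 123.] ell [597.5 -64.5  45.8  47.3] rect [597.5 -64.7] [45.7 47.8] 39.7
bore px [191.  69.] ell [ 593.  -138.9   46.5   47.8] rect [ 592.9 -139.2] [46.7 47.8] 38.8
ridge px [192. 223.] ell [612.1  73.8   4.7  19. ] rect [611.7  72.5] [16.6  4.5] 81.2
cup px [300.  54.] ell [ 444.8 -149.2   57.8   58.2] rect [ 444.5 -149.2] [58.4 57.7] 85.9
cup px [289.   4.] ell [ 454.3 -224.9   16.8   55.9] rect [ 454.7 -223.9] [16.2 51.6] 86.5
holder px [316. 226.] ell [434.3 104.9  58.1  65.4] rect [435.4 105.8] [55.8 66.7] 18.3
knob px [322. 248.] ell [434.8 108.   29.5  43. ] rect [433.2 106.2] [31.6 42.2] 4.8
hous px [193. 148.] ell [602.3 -25.3 101.7 407.1] rect [610.2 -29.9] [309.5 112.1] 85.9
```

```bash
cat >> h.py <<'E'
def to(x,y,z,yaw=None):
    s=get_state();p=np.array(s['tcp_pos']);r,pt,yw=s['eef_rot'];a=np.radians(yw)
    d=np.array([x,y,z])-p
    R=np.array([[np.cos(a),np.sin(a),0],[np.sin(a),-np.cos(a),0],[0,0,-1]])
    print('shift',np.round(R.T@d,4),'turn' ,None if yaw is None else round((yw-yaw)/90,4))
E
python3 - <<'E'
from h import *
d=dict(np.load('last_top.npz')); P=cloud(d)
k=(P[...,2]>.068)&(P[...,2]<.4)&(P[...,0]>.5)&(P[...,0]<.74)&(P[...,1]>-.25)&(P[...,1]<.25)
print(k.sum(), P[k].min(0) if k.any() else '', P[k].max(0) if k.any() else '')
to(.612,.073,.15,-93.6)
E
```

```text
8 [0.73796459 0.18795719 0.06985848] [0.73992242 0.21609782 0.08179348]
shift [-0.066  -0.1242  0.1944] turn -0.0117
```

Request:
apply_moves:
  targets:
    - [0.45,-0.011,-0.0207,0.0324,0,0,0]
    - [0.45,-0.011,-0.0207,0.0324,0,0,0]
    - [0.45,-0.011,-0.0207,0.0324,0,0,0]
    - [0.45,-0.011,-0.0207,0.0324,0,0,0]
    - [0.45,-0.011,-0.0207,0.0324,0,0,0]
    - [0.45,-0.011,-0.0207,0.0324,0,0,-0.0117]
    - [0.45,0,0,0.025,0,0,0]
    - [0.45,0,0,0.025,0,0,0]
    - [0.45,0,0,0.015,0,0,0]
    - [0.45,0,0,0.005,0,0,0]
    - [0.45,0,0,0.005,0,0,0]
    - [0.45,0,0,0,0,0,0]
    - [0.45,0,0,0,0,0,0]

```text
time_s: 3.87
tcp_pos: [0.612, 0.0752, 0.0762]
eef_rot: [-179.9, 0.0, -92.7]
contact_force: [-0.1, -0.8, 0.3]
gripper_width: 0.0396
gripper_force: 0.0
```

Request:
apply_moves:
  targets:
    - [0.45,0,0,0.003,0,0,0]
    - [0.45,0,0.008,0,0,0,0]
    - [0.45,0,0.006,0,0,0,0]
    - [0.45,0,0.003,0,0,0,0]
    - [0.45,0,0.003,0,0,0,0]
    - [0.45,0,0.003,0,0,0,0]
    - [0.45,0,0.0015,0,0,0,0]
    - [0.45,0,0.0015,0,0,0,0]
    - [0.45,0,0.0,0,0,0,0]
    - [0.45,0,0.0,0,0,0,0]

```text
time_s: 4.7
tcp_pos: [0.5854, 0.0763, 0.0722]
eef_rot: [180.0, -0.0, -92.7]
contact_force: [0.8, 0.8, 0.7]
gripper_width: 0.0394
gripper_force: 0.2
```

Back off, rise, and move toward the cups, where I check the switch too.

Run:
```python
from h import *
to(.449,-.10,.25,-90)
```

```text
shift [ 0.1826  0.1278 -0.1778] turn -0.0304
```

Request:
apply_moves:
  targets:
    - [1,0,-0.008,0,0,0,0]
    - [1,0,0,-0.033,0,0,0]
    - [1,0,0,-0.033,0,0,0]
    - [1,0,0,-0.033,0,0,0]
    - [1,0.0304,0.0226,-0.0131,0,0,0]
    - [1,0.0304,0.0226,-0.0131,0,0,0]
    - [1,0.0304,0.0226,-0.0131,0,0,0]
    - [1,0.0304,0.0226,-0.0131,0,0,0]
    - [1,0.0304,0.0226,-0.0131,0,0,0]
    - [1,0.0304,0.0226,-0.0131,0,0,0]
    - [1,0,0,0,0,0,-0.0304]
    - [1,0,0,0,0,0,0]
    - [1,0,0,0,0,0,0]

```text
time_s: 5.78
tcp_pos: [0.4496, -0.1, 0.25]
eef_rot: [-180.0, 0.0, -90.1]
contact_force: [0.1, -0.5, -1.0]
gripper_width: 0.0879
gripper_force: 0.0
```

Run:
```python
from h import *
d=cap('wrist');save(d,'wrist2.png',crop=(0,0,560,280),s=1.4)
d=cap('top');save(d,'top2.png',crop=(180,170,380,290),s=3)
```

```text
(no output)
```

View pics/wrist2.png

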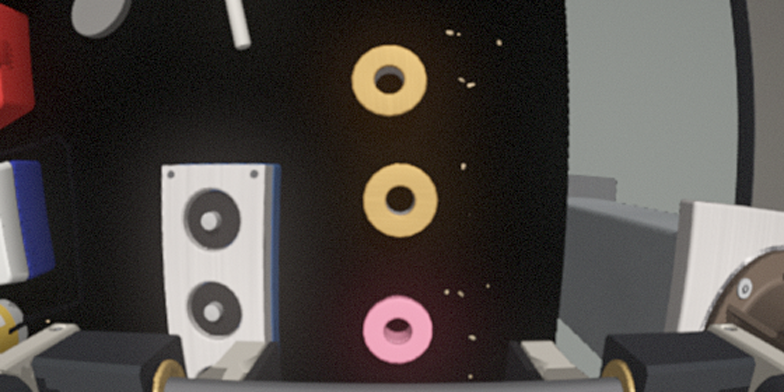

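View pics/top2.png

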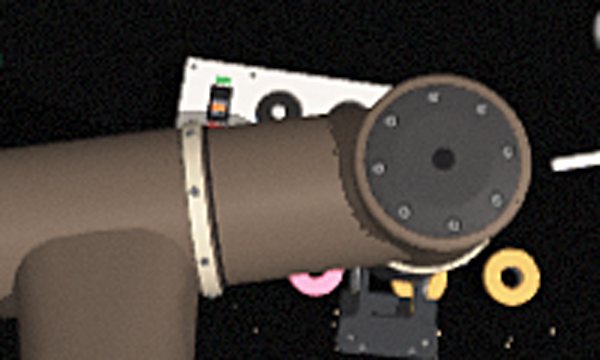

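Run:
```python
from w import *
V=hsv[...,2]
comps(V<120,128,125,178,245,.051,'bore')
comps(cv2.inRange(hsv,(5,60,100),(24,255,255)),240,20,330,180,.032,'cup',300)
to(.4448,-.1495,.12,-90)
```

```text
bore px [154. 220.] ell [596.6 -66.   43.5  46.7] rect [596.4 -66.2] [44.  46.3] 41.8
bore px [152. 156.] ell [ 592.  -139.9   45.    47.6] rect [ 591.9 -140.2] [44.9 48.2] 44.4
cup px [285. 143.] ell [ 444.7 -149.4   57.6   57.8] rect [ 444.7 -149.5] [57.6 57.6] 45.2
cup px [278.  57.] ell [ 453.2 -245.2   57.6   57.7] rect [ 453.3 -245. ] [57.3 57.4] 89.7
shift [0.0501 0.0049 0.1293] turn -0.0006
```

Run:
```python
from w import *
V=hsv[...,2]
for c in ((151,158),(152,223)):
    comps((V>135),c[0]-11,c[1]-11,c[0]+12,c[1]+12,.055,'stub',10)
    print(V[c[1]-12:c[1]+12:2,c[0]-12:c[0]+12:2])
```

```text
stub px [149. 157.] ell [ 592.9 -139.4   12.7   15. ] rect [ 593.1 -139.5] [13.2 14.7] 87.7
[[ 71  75  76  77  75  78  76  73  72  79  81  74]
 [ 75  77  76  76  75  77  76  71  77  75  77  81]
 [ 74  76  74  74  74  77  97  95  77  77  75  73]
 [ 73  75  69  97 166 196 187 156 133  76  74  75]
 [ 77  73  80 198 209 206 207 181 142 105  75  75]
 [ 75  75 119 203 202 204 204 199 131 114  78  80]
 [ 74  70 136 200 198 199 202 201 127  98  76  75]
 [ 74  78 104 197 198 197 199 195 109  91  77  78]
 [ 76  73  72 142 198 199 189 136  86  78  76  79]
 [ 75  77  76  76 105 132 101  68  69  75  82  78]
 [ 79  80  78  80  67  63  66  67  71  77  74  80]
 [ 75  73  78  79  79  78  71  74  75  79  82  77]]
stub px [152. 222.] ell [597.2 -65.5  12.7  16.8] rect [597.2 -65.6] [15.5 13.8] 82.6
[[ 77  78  73  78  78  80  79  79  80  81  81  78]
 [ 76  75  74  76  79  78  79  79  78  81  78  74]
 [ 75  75  76  75  79  89 117 121  89  74  77  75]
 [ 71  74  76  70 108 162 167 160 150  97  78  79]
 [ 74  77  71 121 200 207 206 179 143 127  79  82]
 [ 74  75  72 174 205 204 204 202 144 119  86  79]
 [ 76  73  77 179 200 202 202 203 170 104  80  77]
 [ 70  74  70 161 201 197 199 203 162  79  75  75]
 [ 70  72  73  88 179 199 197 186 100  68  75  74]
 [ 82  72  73  75  82 122 129  91  63  74  79  78]
 [146  76  75  76  72  71  73  64  74  77  75  78]
 [169 126  71  74  72  73  75  75  73  79  70  73]]
```

Request:
apply_moves:
  targets:
    - [1,0.0125,0.0012,0.032,0,0,0]
    - [1,0.0125,0.0012,0.032,0,0,0]
    - [1,0.0125,0.0012,0.032,0,0,0]
    - [1,0.0125,0.0012,0.032,0,0,0]
    - [1,0,0,0,0,0,0]
    - [1,0,0,0.035,0,0,0]
    - [1,0,0,0.03,0,0,0]
    - [1,0,0,0.018,0,0,0]
    - [1,0,0,0,0,0,0]
    - [1,0,0,0,0,0,0]

```text
time_s: 6.72
tcp_pos: [0.4449, -0.1493, 0.0386]
eef_rot: [179.9, -0.0, -89.9]
contact_force: [-0.3, -0.1, 0.2]
gripper_width: 0.0877
gripper_force: 0.0
```

Request:
apply_moves:
  newtons: 25
  targets:
    - [0.55,0,0,0.002,0,0,0]
    - [0.5,0,0,0,0,0,0]
    - [0.5,0,0,0,0,0,0]
    - [0.5,0,0,0,0,0,0]
    - [0.5,0,0,0,0,0,0]
    - [0.5,0,0,0,0,0,0]
    - [0.5,0,0,0,0,0,0]
    - [0.5,0,0,0,0,0,0]

```text
time_s: 7.38
tcp_pos: [0.4448, -0.1498, 0.0374]
eef_rot: [-179.9, -0.0, -90.0]
contact_force: [-1.5, 0.5, 7.3]
gripper_width: 0.0576
gripper_force: 25.0
```

Run:
```python
from w import *
V=hsv[...,2]
for c in ((151,158),(152,223)): comps((V>180),c[0]-11,c[1]-11,c[0]+12,c[1]+12,.055,'stub',10)
to(.5933,-.1397,.13,-90)
```

```text
stub px [149. 157.] ell [ 593.5 -139.2   11.    12.4] rect [ 593.8 -139. ] [12.2 10.9] 86.2
stub px [151. 223.] ell [598.  -64.4  10.7  12.3] rect [598.  -64.3] [12.4 10.1] 83.1
shift [-0.0101 -0.1485 -0.0926] turn 0.0001
```

Request:
apply_moves:
  targets:
    - [0.5,0,0,-0.02,0,0,0]
    - [0.5,0,0,-0.035,0,0,0]
    - [0.5,0,0,-0.03,0,0,0]
    - [0.5,-0.002,-0.03,0,0,0,0]
    - [0.5,-0.002,-0.03,0,0,0,0]
    - [0.5,-0.002,-0.03,0,0,0,0]
    - [0.5,-0.002,-0.03,0,0,0,0]
    - [0.5,-0.002,-0.0285,0,0,0,0]
    - [0.5,0,0,0,0,0,0]
    - [0.5,0,0,0,0,0,0]
    - [0.5,0,0,0.015,0,0,0]
    - [0.5,0,0,0.01,0,0,0]
    - [0.5,0,0,0,0,0,0]
    - [0.5,0,0,0,0,0,0]

```text
time_s: 8.55
tcp_pos: [0.5917, -0.14, 0.0962]
eef_rot: [179.9, -0.0, -90.0]
contact_force: [-0.1, -0.8, -1.7]
gripper_width: 0.0574
gripper_force: 25.0
```

Run:
```python
from h import *
d=cap('wrist');save(d,'wrist3.png',crop=(60,80,460,300),s=1.9)
to(.5935,-.1393,.081,-90)
```

```text
shift [-0.0007 -0.0011  0.0159] turn -0.0
```

View pics/wrist3.png

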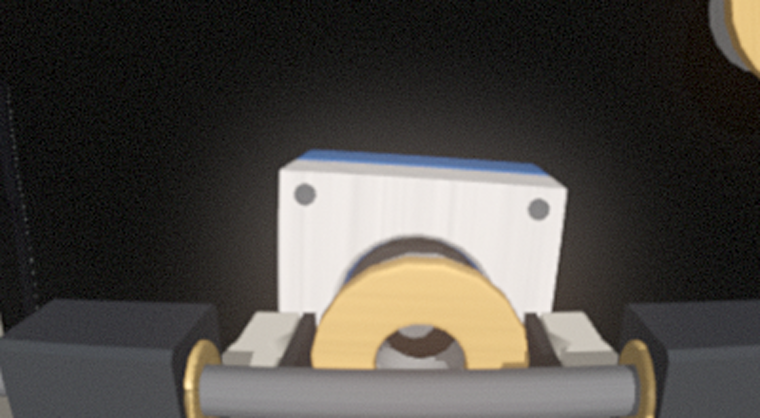

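Request:
apply_moves:
  targets:
    - [0.5,-0.0007,-0.0013,0,0,0,0]
    - [0.5,0,0,0.004,0,0,0]
    - [0.5,0,0,0.004,0,0,0]
    - [0.5,0,0,0.002,0,0,0]
    - [0.5,0,0,0.002,0,0,0]
    - [0.5,0,0,0,0,0,0]

```text
time_s: 9.1
tcp_pos: [0.5939, -0.1391, 0.0842]
eef_rot: [180.0, 0.0, -90.0]
contact_force: [0.1, -0.1, -1.3]
gripper_width: 0.0573
gripper_force: 25.0
```

Request:
apply_moves:
  targets:
    - [0.5,0,0,0.001,0,0,0]
    - [0.5,0,0,0.0005,0,0,0]
    - [0.5,0,0,0,0,0,0]
    - [0.5,0,0,0,0,0,0]

```text
time_s: 9.43
tcp_pos: [0.5943, -0.1391, 0.0833]
eef_rot: [-180.0, -0.0, -90.0]
contact_force: [-0.8, 0.2, -1.3]
gripper_width: 0.0578
gripper_force: 25.0
```

Release and go up toward cup 2.

Request:
apply_moves:
  targets:
    - [0.9,0,0,0,0,0,0]
    - [1,0,0,0,0,0,0]
    - [1,0,0,0,0,0,0]
    - [1,0,0,0,0,0,0]
    - [1,0,0,-0.02,0,0,0]
    - [1,0,0,-0.035,0,0,0]
    - [1,0,0,-0.035,0,0,0]
    - [1,-0.01,0.03,-0.02,0,0,0]
    - [1,-0.01,0.03,-0.02,0,0,0]
    - [1,0,0.03,0,0,0,0]
    - [1,0,0,0,0,0,0]
    - [1,0,0,0,0,0,0]

```text
time_s: 10.43
tcp_pos: [0.5034, -0.119, 0.2145]
eef_rot: [-179.9, 0.0, -90.0]
contact_force: [1.1, -0.6, -0.4]
gripper_width: 0.0877
gripper_force: 0.0
```

Run:
```python
from h import *
d=cap('wrist');save(d,'wrist4.png',crop=(0,0,560,280),s=1.4)
from w import *
comps(cv2.inRange(hsv,(5,60,100),(24,255,255)),0,0,560,260,.032,'cup@bench',200)
comps(cv2.inRange(hsv,(5,60,100),(24,255,255)),0,0,560,260,.077,'cup@bore',200)
print(get_state()['tcp_pos'])
```

```text
cup@bench px [182. 183.] ell [ 607.9 -130.5   65.    67.2] rect [ 607.5 -130.5] [67.6 65.3] 40.0
cup@bench px [332.  69.] ell [ 453.4 -245.2   57.6   57.7] rect [ 453.6 -245.1] [57.9 58. ] 45.7
cup@bore px [182. 183.] ell [ 593.3 -138.9   55.9   57.8] rect [ 593.  -138.9] [58.1 56.1] 40.0
cup@bore px [332.  69.] ell [ 460.4 -237.6   49.6   49.6] rect [ 460.6 -237.5] [49.8 49.9] 45.7
[ 0.50431582 -0.11908121  0.2140377 ]
```

View pics/wrist4.png

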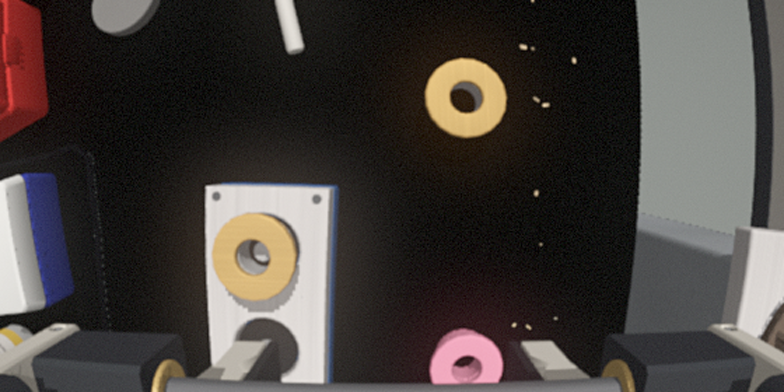

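Request:
apply_moves:
  targets:
    - [1,0.0315,0.0127,0.02,0,0,0]
    - [1,0.0315,0.0127,0.02,0,0,0]
    - [1,0.0315,0.0127,0.02,0,0,0]
    - [1,0.0316,0.0128,0.02,0,0,0]
    - [1,0,0,0.03,0,0,0]
    - [1,0,0,0.03,0,0,0]
    - [1,0,0,0.025,0,0,0]
    - [1,0,0,0.012,0,0,0]
    - [1,0,0,0,0,0,0]
    - [1,0,0,0,0,0,0]

```text
time_s: 11.32
tcp_pos: [0.4534, -0.2455, 0.0352]
eef_rot: [179.8, 0.0, -90.0]
contact_force: [0.7, -0.6, 0.6]
gripper_width: 0.0878
gripper_force: 0.0
```

Request:
apply_moves:
  newtons: 25
  targets:
    - [0.6,0,0,-0.002,0,0,0]
    - [0.5,0,0,0,0,0,0]
    - [0.5,0,0,0,0,0,0]
    - [0.5,0,0,0,0,0,0]
    - [0.5,0,0,0,0,0,0]
    - [0.5,0,0,0,0,0,0]
    - [0.5,0,0,0,0,0,0]
    - [0.5,0,0,-0.02,0,0,0]
    - [0.5,0,0,-0.035,0,0,0]
    - [0.5,0,0,-0.035,0,0,0]
    - [0.5,0,0,0,0,0,0]

```text
time_s: 12.23
tcp_pos: [0.4569, -0.2462, 0.1345]
eef_rot: [-179.5, -0.2, -89.9]
contact_force: [2.0, -0.2, -0.7]
gripper_width: 0.0567
gripper_force: 25.0
```

Request:
apply_moves:
  targets:
    - [0.5,0,0,0,0,0,0]
    - [0.5,0,0,0,0,0,0]
    - [0.5,0,0,0,0,0,0]

```text
time_s: 12.48
tcp_pos: [0.4524, -0.245, 0.1271]
eef_rot: [179.9, 0.0, -90.0]
contact_force: [-0.3, 0.3, -0.7]
gripper_width: 0.0565
gripper_force: 25.0
```

Run:
```python
from h import *
to(.598,-.0646,.13,-90)
```

```text
shift [-0.1804 -0.1455 -0.0029] turn -0.0002
```

Request:
apply_moves:
  targets:
    - [0.5,-0.03,-0.0243,-0.001,0,0,0]
    - [0.5,-0.03,-0.0243,-0.001,0,0,0]
    - [0.5,-0.03,-0.0243,-0.001,0,0,0]
    - [0.5,-0.03,-0.0243,0,0,0,0]
    - [0.5,-0.03,-0.0243,0,0,0,0]
    - [0.5,-0.0304,-0.024,0,0,0,0]
    - [0.5,0,0,0,0,0,0]
    - [0.5,0,0,0,0,0,0]
    - [0.5,0,0,0.015,0,0,0]
    - [0.5,0,0,0.01,0,0,0]
    - [0.5,0,0,0,0,0,0]
    - [0.5,0,0,0,0,0,0]
    - [0.5,0,0,0,0,0,0]

```text
time_s: 13.57
tcp_pos: [0.5987, -0.0654, 0.1063]
eef_rot: [180.0, -0.0, -90.0]
contact_force: [0.6, 0.1, -0.7]
gripper_width: 0.0566
gripper_force: 25.0
```

Run:
```python
from h import *
d=cap('wrist');save(d,'wrist5.png',crop=(60,80,460,300),s=1.9)
to(.598,-.0646,.0835,-90)
```

```text
shift [-0.0007  0.0009  0.0232] turn -0.0003
```

View pics/wrist5.png

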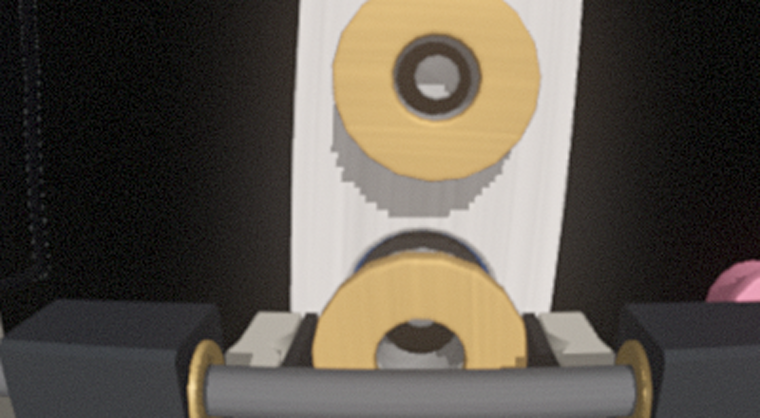

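Request:
apply_moves:
  targets:
    - [0.5,-0.0007,0.0009,0.004,0,0,0]
    - [0.5,0,0,0.007,0,0,0]
    - [0.5,0,0,0.004,0,0,0]
    - [0.5,0,0,0.003,0,0,0]
    - [0.5,0,0,0.002,0,0,0]
    - [0.5,0,0,0.002,0,0,0]
    - [0.5,0,0,0.0,0,0,0]
    - [0.5,0,0,0.0,0,0,0]

```text
time_s: 14.28
tcp_pos: [0.598, -0.0641, 0.0842]
eef_rot: [180.0, -0.0, -90.0]
contact_force: [0.3, -0.3, -0.7]
gripper_width: 0.0563
gripper_force: 25.0
```

Request:
apply_moves:
  targets:
    - [0.5,0,0,0.001,0,0,0]
    - [0.5,0,0,0.001,0,0,0]
    - [0.5,0,0,0,0,0,0]
    - [0.5,0,0,0,0,0,0]
    - [0.9,0,0,0,0,0,0]
    - [1,0,0,0,0,0,0]
    - [1,0,0,0,0,0,0]
    - [1,0,0,0,0,0,0]
    - [1,0,0,-0.025,0,0,0]
    - [1,0,0,-0.035,0,0,0]
    - [1,0,0,-0.035,0,0,0]
    - [1,-0.03,0.02,-0.02,0,0,0]
    - [1,-0.03,0.03,-0.02,0,0,0]
    - [1,-0.02,0.03,-0.01,0,0,0]
    - [1,0,0,0,0,0,0]
    - [1,0,0,0,0,0,0]
    - [1,0,0,0,0,0,0]

```text
time_s: 15.7
tcp_pos: [0.5214, 0.0128, 0.2253]
eef_rot: [-180.0, 0.0, -90.0]
contact_force: [0.6, -0.4, 0.4]
gripper_width: 0.0873
gripper_force: 0.0
```

Run:
```python
from h import *
d=cap('wrist');save(d,'wrist6.png',crop=(60,20,460,300),s=1.9)
from w import *
comps(cv2.inRange(hsv,(5,60,100),(24,255,255)),0,0,560,250,.077,'cup@bore',200)
comps(cv2.inRange(hsv,(24,80,80),(36,255,255)),200,150,400,270,.040,'holder')
comps(cv2.inRange(hsv,(5,120,120),(18,255,255)),60,180,200,260,.057,'ridge',8)
print(get_state()['tcp_pos'])
```

```text
cup@bore px [352. 245.] ell [449.9  55.    9.8  41.1] rect [453.7  57.6] [42.1 11.2] 18.0
cup@bore px [  8. 166.] ell [842.4 -28.   38.   60.6] rect [839.4 -29. ] [60.  37.4] 78.8
cup@bore px [197. 116.] ell [597.2 -66.3  55.9  56.2] rect [597.1 -66.6] [56.4 56.1] 88.3
cup@bore px [201.  40.] ell [ 593.5 -137.2   55.7   56.9] rect [ 593.6 -137.3] [55.7 56.7] 0.8
holder px [345. 262.] ell [448.2  90.9  18.6  37.7] rect [450.2  90.2] [36.5 18.3] 1.8
[0.52157559 0.01240445 0.22477956]
```

View pics/wrist6.png

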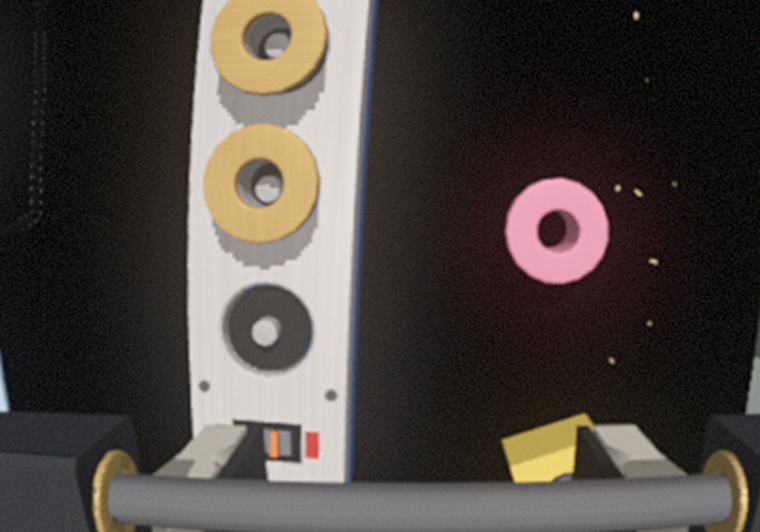

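```bash
cat >> w.py <<'E'
def fcloud(d):
    K=d['camera_matrix'];z=d['range_z'];v,u=np.mgrid[:z.shape[0],:z.shape[1]]
    x=(u-K[0,2])/K[0,0];y=(v-K[1,2])/K[1,1];r=np.hypot(x,y)+1e-9;t=np.tan(np.minimum(r,1.5))
    return np.stack([t*x/r*z,t*y/r*z,z],-1)@d['T'][:3,:3].T+d['T'][:3,3]
def cupz(c,ri=15,ro=26,lo=.05,hi=.09):
    P=fcloud(d).reshape(-1,3);rr=np.hypot(P[:,0]-c[0],P[:,1]-c[1]);p=P[(rr>ri)&(rr<ro)&(P[:,2]>lo)&(P[:,2]<hi)]
    A=np.c_[p[:,0]-c[0],p[:,1]-c[1],np.ones(len(p))];s=np.linalg.lstsq(A,p[:,2],rcond=None)[0]
    print('flange z',s[2].round(4),'slope x,y',s[:2].round(3),len(p),'rms',(A@s-p[:,2]).std().round(4))
E
python3 - <<'E'
from w import *
comps(cv2.inRange(hsv,(5,120,120),(18,255,255)),180,230,220,262,.057,'ridge',8)
cupz((.597,-.066));cupz((.5934,-.138))
P=fcloud(d);print('top face',P[170:200,165:175,2].mean())
to(.434,.107,.2,-90)
d0=dict(np.load('last_top.npz'))
E
```

```text
ridge px [204. 253.] ell [602.   74.    4.6  18.9] rect [601.8  72.7] [16.4  4.4] 85.1
flange z 0.0 slope x,y [0. 0.] 0 rms nan
flange z 0.0 slope x,y [0. 0.] 0 rms nan
top face 0.052954796700076454
shift [-0.0946  0.0876  0.0248] turn 0.0
  ret = _var(a, axis=axis, dtype=dtype, out=out, ddof=ddof,
  arrmean = um.true_divide(arrmean, div, out=arrmean,
  ret = ret.dtype.type(ret / rcount)
```

Run:
```python
from w import *
P=fcloud(d)
for u,v in ((175,116),(197,95),(215,130),(201,60),(165,185)): print(u,v,P[v,u],d['range_z'][v,u])
```

```text
175 116 [ 0.61836359 -0.06762872  0.07370609] 0.2778361
197 95 [ 0.59660916 -0.08558445  0.075379  ] 0.2714285
215 130 [ 0.58044413 -0.05314215  0.07539463] 0.2800449
201 60 [ 0.59273346 -0.11757385  0.0763436 ] 0.2619762
165 185 [0.64009863 0.00105721 0.05135036] 0.31769124
```

```bash
sed -i 's/ri=15,ro=26/ri=.015,ro=.026/' w.py
python3 - <<'E'
from w import *
cupz((.597,-.066));cupz((.5934,-.138))
to(.434,.030,.27,-90)
E
```

```text
flange z 0.0752 slope x,y [ 0.045 -0.002] 1682 rms 0.0033
flange z 0.0765 slope x,y [ 0.027 -0.03 ] 1585 rms 0.0033
shift [-0.0176  0.0876 -0.0452] turn 0.0
```

Request:
apply_moves:
  targets:
    - [1,-0.009,0.03,-0.015,0,0,0]
    - [1,-0.009,0.03,-0.015,0,0,0]
    - [1,0,0.0276,-0.015,0,0,0]
    - [1,0,0,0,0,0,0]
    - [1,0,0,0,0,0,0]

```text
time_s: 16.17
tcp_pos: [0.4338, 0.0304, 0.2707]
eef_rot: [-179.9, 0.1, -90.0]
contact_force: [0.3, 0.0, 0.6]
gripper_width: 0.0876
gripper_force: 0.0
```

Run:
```python
from h import *
d=cap('wrist');save(d,'wrist7.png',crop=(160,60,460,300),s=2)
print(get_state()['tcp_pos'])
```

```text
[0.43416666 0.03033727 0.26994264]
```

View pics/wrist7.png

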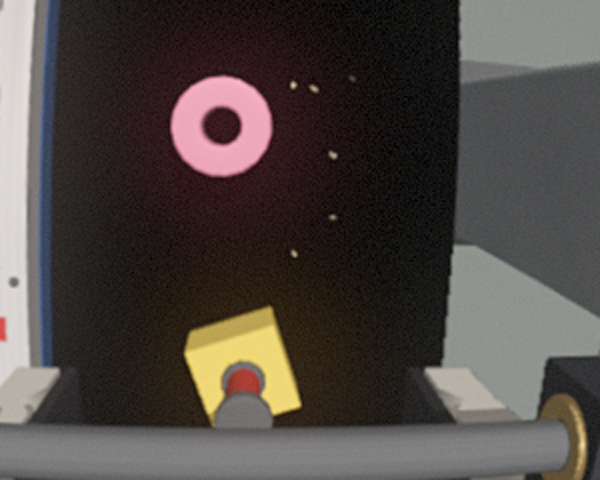

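Run:
```python
from w import *
g=lambda x,y,z: print((x,y,z),ray(d,160+x/2,60+y/2,z,True).round(4))
g(243.5,383,.046);g(221,381,.046);g(266,381,.046);g(243,362,.046)
g(215,415,.1);g(273,415,.1);g(243,394,.1)
g(186,353,.04);g(273,326,.04);g(301,405,.04)
```

```text
(243.5, 383, 0.046) [0.4331 0.1112 0.046 ]
(221, 381, 0.046) [0.4467 0.1099 0.046 ]
(266, 381, 0.046) [0.4195 0.1099 0.046 ]
(243, 362, 0.046) [0.4334 0.0976 0.046 ]
(215, 415, 0.1) [0.4482 0.1069 0.1   ]
(273, 415, 0.1) [0.4177 0.1069 0.1   ]
(243, 394, 0.1) [0.4335 0.0947 0.1   ]
(186, 353, 0.04) [0.468  0.0941 0.04  ]
(273, 326, 0.04) [0.4156 0.0769 0.04  ]
(301, 405, 0.04) [0.3972 0.1288 0.04  ]
```

Request:
apply_moves:
  targets:
    - [1,-0.027,0.0012,0.03,0,0,0]
    - [1,-0.027,0,0.03,0,0,0]
    - [1,-0.027,0,0.03,0,0,0]
    - [1,0,0,0.03,0,0,0]
    - [1,0,0,0.015,0,0,0]
    - [1,0,0,0,0,0,0]
    - [1,0,0,0,0,0,0]
    - [1,0,0,0,0,0,0]

```text
time_s: 16.88
tcp_pos: [0.4336, 0.1115, 0.1354]
eef_rot: [-180.0, -0.0, -90.0]
contact_force: [-1.1, -0.7, 1.4]
gripper_width: 0.0877
gripper_force: 0.0
```

Run:
```python
from h import *
to(.433,.1113,.069,-90)
```

```text
shift [0.0002 0.0006 0.0664] turn -0.0005
```

Request:
apply_moves:
  newtons: 40
  targets:
    - [1,0,0.0005,0.03,0,0,0]
    - [1,0,0,0.025,0,0,0]
    - [1,0,0,0.011,0,0,0]
    - [1,0,0,0,0,0,0]
    - [0.3,0,0,0,0,0,0]
    - [0.1,0,0,0,0,0,0]
    - [0.1,0,0,0,0,0,0]
    - [0.1,0,0,0,0,0,0]
    - [0.1,0,0,0,0,0,0]
    - [0.1,0,0,0,0,0,0]
    - [0.1,0,0,0,0,0,0]
    - [0.1,0,0,0,0,0,0]

```text
time_s: 17.88
tcp_pos: [0.4321, 0.1116, 0.0692]
eef_rot: [-180.0, 0.0, -90.0]
contact_force: [0.2, 0.5, 0.6]
gripper_width: 0.0399
gripper_force: 0.0
```

Request:
apply_moves:
  newtons: 40
  targets:
    - [0.1,0,0,0,0,0,0]
    - [0.1,0,0,0,0,0,0]
    - [0.1,0,0,0,0,0,0]
    - [0.1,0,0,0,0,0,0]
    - [0.1,0,0,0,0,0,0]
    - [0.1,0,0,0,0,0,0]

```text
time_s: 18.38
tcp_pos: [0.4321, 0.1116, 0.069]
eef_rot: [-180.0, 0.0, -90.0]
contact_force: [0.1, -0.1, 0.0]
gripper_width: 0.029
gripper_force: 40.0
```

Run:
```python
from h import *
d=cap('side');save(d,'side7.png',crop=(220,110,360,210),s=5)
```

```text
(no output)
```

View pics/side7.png

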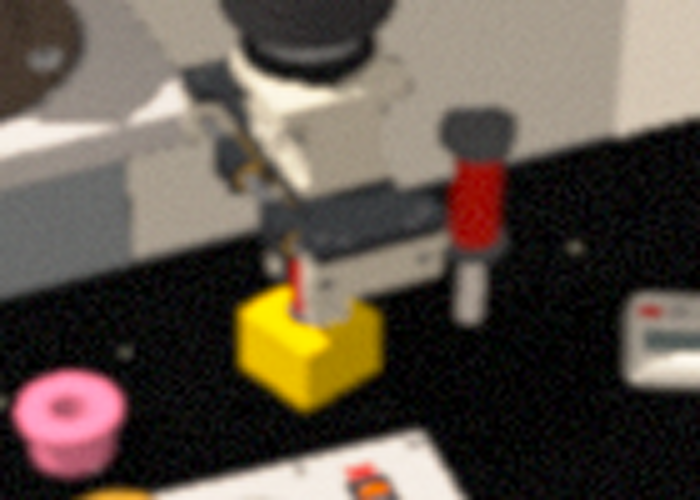

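Request:
apply_moves:
  targets:
    - [0.6,0,0,0,0,0,0]
    - [0.6,0,0,0,0,0,0]
    - [0.6,0,0,0,0,0,0]
    - [0.6,0,0,-0.003,0,0,0]
    - [0.1,0,0,0,0,0,0]
    - [0.1,0,0,0,0,0,0]
    - [0.1,0,0,0,0,0,0]
    - [0.1,0,0,0,0,0,0]
    - [0.1,0,0,0,0,0,0]
    - [0.1,0,0,0,0,0,0]
    - [0.1,0,0,0,0,0,0]
    - [0.1,0,0,0,0,0,0]

```text
time_s: 19.43
tcp_pos: [0.4321, 0.1116, 0.072]
eef_rot: [-180.0, 0.0, -90.0]
contact_force: [0.6, 0.1, 0.1]
gripper_width: 0.0297
gripper_force: 40.0
```

Request:
apply_moves:
  targets:
    - [0.6,0,0,0,0,0,0]
    - [0.6,0,0,0,0,0,0]
    - [0.6,0,0,0,0,0,0]
    - [0.6,0,0,0.003,0,0,0]
    - [0.6,0,0,0.003,0,0,0]
    - [0.1,0,0,0,0,0,0]
    - [0.1,0,0,0,0,0,0]
    - [0.1,0,0,0,0,0,0]
    - [0.1,0,0,0,0,0,0]
    - [0.1,0,0,0,0,0,0]
    - [0.1,0,0,0,0,0,0]
    - [0.1,0,0,0,0,0,0]
    - [0.1,0,0,0,0,0,0]

```text
time_s: 20.52
tcp_pos: [0.4321, 0.1116, 0.0661]
eef_rot: [-180.0, 0.0, -90.0]
contact_force: [0.8, 1.1, -0.3]
gripper_width: 0.0276
gripper_force: 39.2
```

Run:
```python
from h import *
d=cap('wrist');save(d,'wrist8.png',crop=(130,170,430,400),s=2.5)
```

```text
(no output)
```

View pics/wrist8.png

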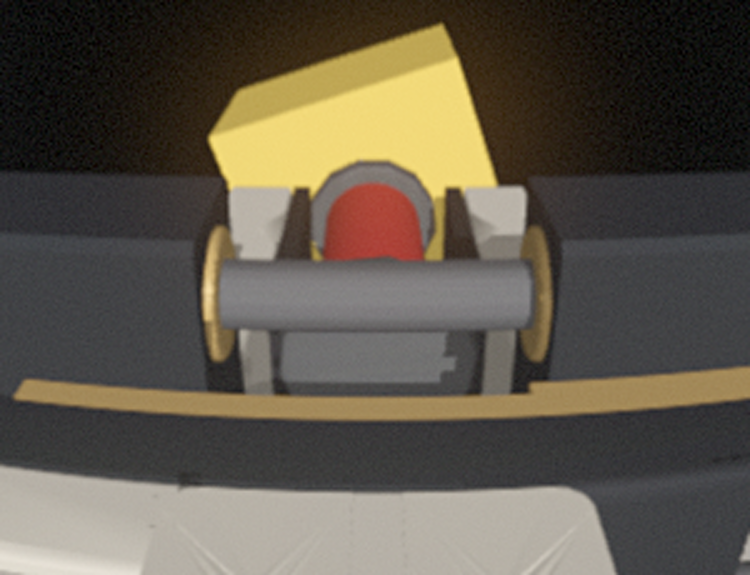

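Request:
apply_moves:
  newtons: 55
  targets:
    - [0.6,0,0,0,0,0,0]
    - [0.6,0,0,0,0,0,0]
    - [0.6,0,0,0,0,0,0]
    - [0.6,0,0,-0.014,0,0,0]
    - [0.6,0,0,-0.013,0,0,0]
    - [0.2,0,0,0,0,0,0]
    - [0.2,0,0,0,0,0,0]
    - [0.2,0,0,0,0,0,0]
    - [0.2,0,0,0,0,0,0]
    - [0.2,0,0,0,0,0,0]
    - [0.2,0,0,0,0,0,0]
    - [0.2,0,0,0,0,0,0]
    - [0.2,0,0,0,0,0,0]
    - [0.2,0,0,0,0,0,0]

```text
time_s: 21.73
tcp_pos: [0.4318, 0.1114, 0.0928]
eef_rot: [180.0, -0.0, -90.0]
contact_force: [-0.8, 0.7, -1.4]
gripper_width: 0.029
gripper_force: 55.0
```

Request:
apply_moves:
  targets:
    - [0.2,0,0,-0.015,0,0,0]
    - [0.2,0,0,-0.025,0,0,0]
    - [0.2,0,0,-0.025,0,0,0]
    - [0.2,0,0,-0.025,0,0,0]
    - [0.2,0,0,-0.02,0,0,0]
    - [0.2,0,0,0,0,0,0]
    - [0.2,0,0,0,0,0,0]
    - [0.2,0,0,0,0,0,0]

```text
time_s: 22.4
tcp_pos: [0.4315, 0.1113, 0.2023]
eef_rot: [179.9, -0.0, -90.0]
contact_force: [0.4, 0.3, -1.9]
gripper_width: 0.029
gripper_force: 55.0
```

Run:
```python
from h import *
d=dict(capture('side'));np.savez('last_side',**d)
P=cloud(d);hsv=cv2.cvtColor(d['frame'],cv2.COLOR_RGB2HSV)
w,u0=None,None
m=(cv2.inRange(hsv,(0,150,80),(8,255,255))>0)|(cv2.inRange(hsv,(172,150,80),(180,255,255))>0)
n,l,st,c=cv2.connectedComponentsWithStats(m.astype(np.uint8))
for i in range(1,n):
    if st[i,4]>15 and c[i][1]<220: print('red',c[i].round(1),st[i],np.median(P[l==i],0).round(3))
save(d,'side9.png',crop=(220,50,360,210),s=3.7)
to(.6,-.06,.19)
```

```text
red [280.1 135.7] [278 128   7  13  47] [0.438 0.102 0.166]
red [314.7 150.4] [309 142  12  18 170] [0.44  0.21  0.089]
shift [ 0.1711 -0.1687  0.012 ] turn None
```

View pics/side9.png

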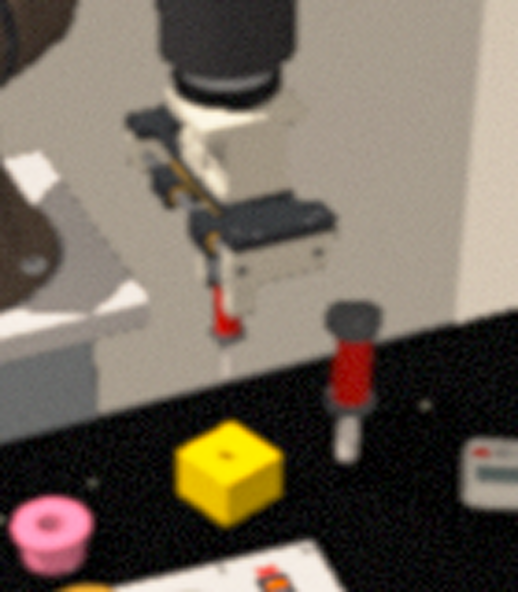

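Request:
apply_moves:
  targets:
    - [0.2,0.0221,-0.0235,0,0,0,0]
    - [0.2,0.0221,-0.0235,0,0,0,0]
    - [0.2,0.0221,-0.0235,0,0,0,0]
    - [0.2,0.0221,-0.0235,0,0,0,0]
    - [0.2,0.0221,-0.0235,0.0055,0,0,0]
    - [0.2,0.0221,-0.0235,0.0055,0,0,0]
    - [0.2,0.0221,-0.0235,0.0055,0,0,0]
    - [0.2,0.0221,-0.0235,0.0055,0,0,0]
    - [0.2,0,0,0,0,0,0]
    - [0.2,0,0,0,0,0,0]
    - [0.2,0,0,0,0,0,0]

```text
time_s: 23.37
tcp_pos: [0.6191, -0.0655, 0.1792]
eef_rot: [179.8, -0.0, -90.1]
contact_force: [-0.5, 0.4, -0.9]
gripper_width: 0.0292
gripper_force: 55.0
```

Run:
```python
from h import *
d=cap('wrist')
from w import *
print(get_state()['contact_force'],get_state()['gripper_width'])
P=fcloud(d)
# drift white shaft/red near tool: point clouds below gripper
m=((cv2.inRange(hsv,(0,150,60),(8,255,255))>0)|(cv2.inRange(hsv,(172,150,60),(180,255,255))>0)); m[:180]=0
v,u=np.nonzero(m&(P[...,2]>.1)); print('red n',len(u), u.mean() if len(u) else '', np.median(P[v,u],0) if len(u) else '')
to(.6196,-.0655,.170)
```

```text
[-0.23269555 -0.37091597 -1.63259927] 0.029238526017858847
red n 531 277.98870056497174 [ 0.62080439 -0.07424686  0.14989137]
shift [ 0.0004 -0.0004  0.01  ] turn None
```

Request:
apply_moves:
  targets:
    - [0.2,0,0,0.008,0,0,0]
    - [0.2,0,0,0.002,0,0,0]
    - [0.2,0,0,0.001,0,0,0]
    - [0.2,0,0,0.001,0,0,0]
    - [0.2,0,0,0.001,0,0,0]

```text
time_s: 23.83
tcp_pos: [0.62, -0.0649, 0.1682]
eef_rot: [-180.0, 0.0, -90.0]
contact_force: [-0.3, 0.3, -1.6]
gripper_width: 0.0294
gripper_force: 55.0
```

Request:
apply_moves:
  targets:
    - [0.2,0,0,0.001,0,0,0]
    - [0.2,0,0,0,0,0,0]
    - [0.2,0,0,0,0,0,0]

```text
time_s: 24.08
tcp_pos: [0.62, -0.0652, 0.1671]
eef_rot: [-180.0, -0.0, -90.0]
contact_force: [-0.0, -0.2, -2.2]
gripper_width: 0.0295
gripper_force: 55.0
```

Request:
apply_moves:
  targets:
    - [0.2,0,0,0.001,0,0,0]
    - [0.2,0,0,0,0,0,0]
    - [0.2,0,0,0,0,0,0]

```text
time_s: 24.33
tcp_pos: [0.62, -0.0653, 0.166]
eef_rot: [180.0, 0.0, -90.0]
contact_force: [-0.2, 0.5, -1.7]
gripper_width: 0.0293
gripper_force: 55.0
```

Request:
apply_moves:
  targets:
    - [0.2,0,0,0.001,0,0,0]
    - [0.2,0,0,0,0,0,0]
    - [0.2,0,0,0,0,0,0]

```text
time_s: 24.58
tcp_pos: [0.62, -0.0653, 0.165]
eef_rot: [180.0, 0.0, -90.0]
contact_force: [-0.4, -0.2, -1.7]
gripper_width: 0.0292
gripper_force: 55.0
```

Request:
apply_moves:
  targets:
    - [0.2,0,0,0.001,0,0,0]
    - [0.2,0,0,0,0,0,0]
    - [0.2,0,0,0,0,0,0]

```text
time_s: 24.83
tcp_pos: [0.6201, -0.0652, 0.1641]
eef_rot: [-180.0, 0.0, -90.0]
contact_force: [0.2, -0.3, -1.3]
gripper_width: 0.0297
gripper_force: 55.0
```

Request:
apply_moves:
  targets:
    - [0.2,0,0,0.001,0,0,0]
    - [0.2,0,0,0,0,0,0]
    - [0.2,0,0,0,0,0,0]

```text
time_s: 25.08
tcp_pos: [0.6204, -0.0653, 0.1633]
eef_rot: [-180.0, -0.0, -90.0]
contact_force: [1.3, -0.1, 1.7]
gripper_width: 0.0294
gripper_force: 55.0
```

Run:
```python
from h import *
d=cap('wrist')
from w import *
cupz((.5975,-.0655));cupz((.5934,-.1387))
print(get_state()['contact_force'])
P=fcloud(d);print('top', np.median(P[(abs(P[...,0]-.6)<.04)&(abs(P[...,1]+.176)<.008)],0))
```

```text
flange z 0.0753 slope x,y [-0.01  -0.004] 1831 rms 0.0007
flange z 0.0768 slope x,y [-0.003 -0.   ] 2882 rms 0.0007
[ 0.44996891 -0.83542057  0.49334954]
top [ 0.60224788 -0.1755923   0.05094183]
```

Request:
apply_moves:
  targets:
    - [0.2,0,0,0.0015,0,0,0]
    - [0.2,0,0,0,0,0,0]
    - [0.2,0,0,-0.008,0,0,0]
    - [0.2,0,0.022,0,0,0,0]
    - [0.2,0,0.022,0,0,0,0]
    - [0.2,0,0,0,0,0,0]
    - [0.2,0,0,0.0055,0,0,0]
    - [0.2,0,0,0.0013,0,0,0]
    - [0.2,0,0,0.0013,0,0,0]
    - [0.2,0,0,0.0013,0,0,0]
    - [0.2,0,0,0,0,0,0]

```text
time_s: 26.05
tcp_pos: [0.5759, -0.0654, 0.1597]
eef_rot: [179.9, -0.0, -90.0]
contact_force: [-1.8, 0.8, 0.5]
gripper_width: 0.0294
gripper_force: 55.0
```

```bash
cat > c.py <<'E'
from h import *
d=cap('wrist')
from w import *
import sys
s=get_state();print(np.round(s['tcp_pos'],4),np.round(s['contact_force'],1))
cupz((.5975,-.0655));cupz((.5934,-.1387))
E
python3 c.py
```

```text
[ 0.5761 -0.0653  0.1597] [-1.6  1.   1.1]
flange z 0.0713 slope x,y [-0.017  0.002] 1732 rms 0.0008
flange z 0.0768 slope x,y [0.001 0.001] 3012 rms 0.0007
```

Request:
apply_moves:
  targets:
    - [0.2,0,0,-0.007,0,0,0]
    - [0.2,0,-0.022,0,0,0,0]
    - [0.2,0,-0.022,0,0,0,0]
    - [0.2,0,0,0,0,0,0]
    - [0.2,0,0,0.0065,0,0,0]
    - [0.2,0,0,0.0011,0,0,0]
    - [0.2,0,0,0.0011,0,0,0]
    - [0.2,0,0,0.0011,0,0,0]
    - [0.2,0,0,0,0,0,0]
    - [0.2,0,0,-0.008,0,0,0]
    - [0.2,0,0.022,0,0,0,0]
    - [0.2,0,0.022,0,0,0,0]
    - [0.2,0,0,0,0,0,0]
    - [0.2,0,0,0.0055,0,0,0]
    - [0.2,0,0,0.0013,0,0,0]
    - [0.2,0,0,0.0013,0,0,0]
    - [0.2,0,0,0.0013,0,0,0]
    - [0.2,0,0,0,0,0,0]

```text
time_s: 27.6
tcp_pos: [0.5759, -0.0654, 0.1556]
eef_rot: [179.9, -0.0, -90.0]
contact_force: [-2.4, 0.8, 1.7]
gripper_width: 0.0292
gripper_force: 55.0
```

```bash
python3 c.py
```

```text
[ 0.5759 -0.0654  0.1556] [-2.7  0.4  1.1]
flange z 0.0674 slope x,y [-0.005 -0.002] 1734 rms 0.0008
flange z 0.0768 slope x,y [-0.004 -0.003] 3116 rms 0.0007
```

Request:
apply_moves:
  targets:
    - [0.2,0,0,-0.007,0,0,0]
    - [0.2,0,-0.022,0,0,0,0]
    - [0.2,0,-0.022,0,0,0,0]
    - [0.2,0,0,0,0,0,0]
    - [0.2,0,0,0.0065,0,0,0]
    - [0.2,0,0,0.0011,0,0,0]
    - [0.2,0,0,0.0011,0,0,0]
    - [0.2,0,0,0.0011,0,0,0]
    - [0.2,0,0,0,0,0,0]
    - [0.2,0,0,-0.008,0,0,0]
    - [0.2,0,0.022,0,0,0,0]
    - [0.2,0,0.022,0,0,0,0]
    - [0.2,0,0,0,0,0,0]
    - [0.2,0,0,0.0055,0,0,0]
    - [0.2,0,0,0.0013,0,0,0]
    - [0.2,0,0,0.0013,0,0,0]
    - [0.2,0,0,0.0013,0,0,0]
    - [0.2,0,0,0,0,0,0]

```text
time_s: 29.15
tcp_pos: [0.5758, -0.0654, 0.1515]
eef_rot: [179.9, -0.0, -90.0]
contact_force: [-2.6, 0.3, 1.9]
gripper_width: 0.0293
gripper_force: 55.0
```

```bash
python3 c.py
```

```text
[ 0.5759 -0.0654  0.1514] [-2.7  0.5  2.3]
flange z 0.0633 slope x,y [ 0.001 -0.003] 1729 rms 0.0008
flange z 0.0768 slope x,y [ 0.002 -0.   ] 3234 rms 0.0007
```

Request:
apply_moves:
  targets:
    - [0.2,0,0,-0.007,0,0,0]
    - [0.2,0,-0.022,0,0,0,0]
    - [0.2,0,-0.022,0,0,0,0]
    - [0.2,0,0,0,0,0,0]
    - [0.2,0,0,0.0065,0,0,0]
    - [0.2,0,0,0.0011,0,0,0]
    - [0.2,0,0,0.0011,0,0,0]
    - [0.2,0,0,0.0011,0,0,0]
    - [0.2,0,0,0,0,0,0]
    - [0.2,0,0,-0.008,0,0,0]
    - [0.2,0,0.022,0,0,0,0]
    - [0.2,0,0.022,0,0,0,0]
    - [0.2,0,0,0,0,0,0]
    - [0.2,0,0,0.0055,0,0,0]
    - [0.2,0,0,0.0013,0,0,0]
    - [0.2,0,0,0.0013,0,0,0]
    - [0.2,0,0,0.0013,0,0,0]
    - [0.2,0,0,0,0,0,0]

```text
time_s: 30.7
tcp_pos: [0.5758, -0.0654, 0.1472]
eef_rot: [179.9, -0.0, -90.0]
contact_force: [-1.9, -0.5, 2.8]
gripper_width: 0.029
gripper_force: 55.0
```

```bash
python3 c.py
```

```text
[ 0.5758 -0.0654  0.1472] [-2.3 -0.5  2.8]
flange z 0.0591 slope x,y [-0.    -0.002] 1739 rms 0.0008
flange z 0.0768 slope x,y [-0.002  0.   ] 3376 rms 0.0007
```

Request:
apply_moves:
  targets:
    - [0.2,0,0,0.0006,0,0,0]
    - [0.2,0,0,0.0006,0,0,0]
    - [0.2,0,0,0,0,0,0]
    - [0.2,0,0,-0.007,0,0,0]
    - [0.2,0,-0.022,0,0,0,0]
    - [0.2,0,-0.022,0,0,0,0]
    - [0.2,0,0,0,0,0,0]
    - [0.2,0,0,0.005,0,0,0]
    - [0.2,0,0,0.001,0,0,0]
    - [0.2,0,0,0.001,0,0,0]
    - [0.2,0,0,0.0005,0,0,0]
    - [0.2,0,0,0,0,0,0]
    - [0.2,0,0,0,0,0,0]

```text
time_s: 31.83
tcp_pos: [0.6206, -0.0652, 0.1471]
eef_rot: [-179.8, 0.0, -90.0]
contact_force: [1.4, -0.1, 5.0]
gripper_width: 0.0288
gripper_force: 55.0
```

```bash
python3 c.py
```

```text
[ 0.6206 -0.0652  0.1471] [ 1.3 -0.3  5.4]
flange z 0.0588 slope x,y [ 0.004 -0.003] 1858 rms 0.0007
flange z 0.0768 slope x,y [-0.002 -0.001] 3343 rms 0.0007
```

Request:
apply_moves:
  targets:
    - [0.2,0,0,0.0008,0,0,0]
    - [0.2,0,0,0,0,0,0]
    - [0.2,0,0,-0.008,0,0,0]
    - [0.2,0,0.022,0,0,0,0]
    - [0.2,0,0.022,0,0,0,0]
    - [0.2,0,0,0,0,0,0]
    - [0.2,0,0,0.006,0,0,0]
    - [0.2,0,0,0.001,0,0,0]
    - [0.2,0,0,0.001,0,0,0]
    - [0.2,0,0,0,0,0,0]
    - [0.2,0,0,0,0,0,0]

```text
time_s: 32.8
tcp_pos: [0.5768, -0.0657, 0.1468]
eef_rot: [-179.9, -0.1, -90.0]
contact_force: [-4.5, -0.3, 16.9]
gripper_width: 0.0294
gripper_force: 55.0
```

```bash
python3 c.py; python3 -c "
from h import *
to(.5934+.022,-.1387,.172)"
```

```text
[ 0.5768 -0.0657  0.1468] [-4.3  0.2 15.6]
flange z 0.0589 slope x,y [-0.006 -0.002] 1740 rms 0.0009
flange z 0.0768 slope x,y [ 0.002 -0.001] 3394 rms 0.0007
shift [ 0.0731 -0.0385 -0.0252] turn None
```

Request:
apply_moves:
  targets:
    - [0.2,0,0,-0.025,0,0,0]
    - [0.2,0.024,-0.0128,0,0,0,0]
    - [0.2,0.024,-0.0128,0,0,0,0]
    - [0.2,0.0251,-0.0128,0,0,0,0]
    - [0.2,0,0,0,0,0,0]
    - [0.2,0,0,0,0,0,0]
    - [0.2,0,0,0,0,0,0]

```text
time_s: 33.43
tcp_pos: [0.6141, -0.1384, 0.1689]
eef_rot: [179.9, 0.0, -90.1]
contact_force: [-0.5, 0.7, -0.9]
gripper_width: 0.0295
gripper_force: 55.0
```

Request:
apply_moves:
  targets:
    - [0.2,0,-0.0013,0.003,0,0,0]
    - [0.2,0,0,0.0013,0,0,0]
    - [0.2,0,0,0.0013,0,0,0]
    - [0.2,0,0,0,0,0,0]
    - [0.2,0,0,-0.008,0,0,0]
    - [0.2,0,0.022,0,0,0,0]
    - [0.2,0,0.022,0,0,0,0]
    - [0.2,0,0,0,0,0,0]
    - [0.2,0,0,0.0055,0,0,0]
    - [0.2,0,0,0.0014,0,0,0]
    - [0.2,0,0,0.0014,0,0,0]
    - [0.2,0,0,0.0014,0,0,0]
    - [0.2,0,0,0,0,0,0]

```text
time_s: 34.52
tcp_pos: [0.5719, -0.1384, 0.1625]
eef_rot: [180.0, -0.0, -90.0]
contact_force: [-1.3, 0.0, 0.5]
gripper_width: 0.0293
gripper_force: 55.0
```

```bash
python3 c.py
```

```text
[ 0.5718 -0.1384  0.1625] [-2.   1.   1.4]
flange z 0.059 slope x,y [ 0.004 -0.013] 253 rms 0.0006
flange z 0.0743 slope x,y [0.008 0.013] 1761 rms 0.0022
```

Request:
apply_moves:
  targets:
    - [0.2,0,0,-0.007,0,0,0]
    - [0.2,0,-0.022,0,0,0,0]
    - [0.2,0,-0.022,0,0,0,0]
    - [0.2,0,0,0,0,0,0]
    - [0.2,0,0,0.0065,0,0,0]
    - [0.2,0,0,0.0011,0,0,0]
    - [0.2,0,0,0.0011,0,0,0]
    - [0.2,0,0,0.0011,0,0,0]
    - [0.2,0,0,0,0,0,0]
    - [0.2,0,0,-0.008,0,0,0]
    - [0.2,0,0.022,0,0,0,0]
    - [0.2,0,0.022,0,0,0,0]
    - [0.2,0,0,0,0,0,0]
    - [0.2,0,0,0.0055,0,0,0]
    - [0.2,0,0,0.0013,0,0,0]
    - [0.2,0,0,0.0013,0,0,0]
    - [0.2,0,0,0.0013,0,0,0]
    - [0.2,0,0,0,0,0,0]

```text
time_s: 36.07
tcp_pos: [0.5716, -0.1384, 0.1582]
eef_rot: [179.9, -0.0, -90.0]
contact_force: [-2.3, 0.6, 0.6]
gripper_width: 0.0291
gripper_force: 55.0
```

```bash
python3 c.py
```

```text
[ 0.5716 -0.1384  0.1582] [-0.6 -0.1  0.9]
flange z 0.0587 slope x,y [0.005 0.002] 292 rms 0.0006
flange z 0.07 slope x,y [-0.001 -0.003] 1743 rms 0.0008
```

Request:
apply_moves:
  targets:
    - [0.2,0,0,-0.007,0,0,0]
    - [0.2,0,-0.022,0,0,0,0]
    - [0.2,0,-0.022,0,0,0,0]
    - [0.2,0,0,0,0,0,0]
    - [0.2,0,0,0.0065,0,0,0]
    - [0.2,0,0,0.0011,0,0,0]
    - [0.2,0,0,0.0011,0,0,0]
    - [0.2,0,0,0.0011,0,0,0]
    - [0.2,0,0,0,0,0,0]
    - [0.2,0,0,-0.008,0,0,0]
    - [0.2,0,0.022,0,0,0,0]
    - [0.2,0,0.022,0,0,0,0]
    - [0.2,0,0,0,0,0,0]
    - [0.2,0,0,0.0055,0,0,0]
    - [0.2,0,0,0.0013,0,0,0]
    - [0.2,0,0,0.0013,0,0,0]
    - [0.2,0,0,0.0013,0,0,0]
    - [0.2,0,0,0,0,0,0]

```text
time_s: 37.62
tcp_pos: [0.5716, -0.1384, 0.154]
eef_rot: [179.9, -0.0, -90.0]
contact_force: [-2.0, -0.2, 2.1]
gripper_width: 0.0291
gripper_force: 55.0
```

```bash
python3 c.py
```

```text
[ 0.5716 -0.1384  0.154 ] [-2.4 -0.1  0.9]
flange z 0.0589 slope x,y [-0.006 -0.007] 325 rms 0.0006
flange z 0.0659 slope x,y [-0.001 -0.002] 1746 rms 0.0008
```

Request:
apply_moves:
  targets:
    - [0.2,0,0,-0.007,0,0,0]
    - [0.2,0,-0.022,0,0,0,0]
    - [0.2,0,-0.022,0,0,0,0]
    - [0.2,0,0,0,0,0,0]
    - [0.2,0,0,0.0065,0,0,0]
    - [0.2,0,0,0.0011,0,0,0]
    - [0.2,0,0,0.0011,0,0,0]
    - [0.2,0,0,0.0011,0,0,0]
    - [0.2,0,0,0,0,0,0]
    - [0.2,0,0,-0.008,0,0,0]
    - [0.2,0,0.022,0,0,0,0]
    - [0.2,0,0.022,0,0,0,0]
    - [0.2,0,0,0,0,0,0]
    - [0.2,0,0,0.0055,0,0,0]
    - [0.2,0,0,0.0013,0,0,0]
    - [0.2,0,0,0.0013,0,0,0]
    - [0.2,0,0,0.0013,0,0,0]
    - [0.2,0,0,0,0,0,0]

```text
time_s: 39.17
tcp_pos: [0.5716, -0.1384, 0.1498]
eef_rot: [179.9, -0.0, -90.0]
contact_force: [-2.1, 0.1, 1.6]
gripper_width: 0.0293
gripper_force: 55.0
```

```bash
python3 c.py
```

```text
[ 0.5716 -0.1384  0.1498] [-1.7 -0.4  0.4]
flange z 0.0594 slope x,y [ 0.016 -0.034] 363 rms 0.0006
flange z 0.0617 slope x,y [-0.    -0.001] 1745 rms 0.0008
```

Request:
apply_moves:
  targets:
    - [0.2,0,0,-0.007,0,0,0]
    - [0.2,0,-0.022,0,0,0,0]
    - [0.2,0,-0.022,0,0,0,0]
    - [0.2,0,0,0,0,0,0]
    - [0.2,0,0,0.0065,0,0,0]
    - [0.2,0,0,0.0012,0,0,0]
    - [0.2,0,0,0.0012,0,0,0]
    - [0.2,0,0,0.0013,0,0,0]
    - [0.2,0,0,0,0,0,0]
    - [0.2,0,0,-0.008,0,0,0]
    - [0.2,0,0.022,0,0,0,0]
    - [0.2,0,0.022,0,0,0,0]
    - [0.2,0,0,0,0,0,0]
    - [0.2,0,0,0.005,0,0,0]
    - [0.2,0,0,0.0014,0,0,0]
    - [0.2,0,0,0.0014,0,0,0]
    - [0.2,0,0,0.0008,0,0,0]
    - [0.2,0,0,0,0,0,0]
    - [0.2,0,0,0,0,0,0]

```text
time_s: 40.8
tcp_pos: [0.572, -0.1387, 0.147]
eef_rot: [180.0, -0.0, -90.0]
contact_force: [-3.7, 0.0, 8.8]
gripper_width: 0.0291
gripper_force: 55.0
```

```bash
python3 c.py
```

```text
[ 0.5719 -0.1387  0.147 ] [-3.9  0.2  7.7]
flange z 0.0589 slope x,y [ 0.001 -0.01 ] 361 rms 0.0006
flange z 0.059 slope x,y [-0.009 -0.002] 1746 rms 0.0009
```

Request:
apply_moves:
  targets:
    - [0.2,0,0,0.0005,0,0,0]
    - [0.2,0,0,0,0,0,0]
    - [0.2,0,0,-0.0075,0,0,0]
    - [0.2,0,-0.022,0,0,0,0]
    - [0.2,0,-0.022,0,0,0,0]
    - [0.2,0,0,0,0,0,0]
    - [0.2,0,0,0.0055,0,0,0]
    - [0.2,0,0,0.001,0,0,0]
    - [0.2,0,0,0.001,0,0,0]
    - [0.2,0,0,0.0005,0,0,0]
    - [0.2,0,0,0,0,0,0]
    - [0.2,0,0,0,0,0,0]

```text
time_s: 41.85
tcp_pos: [0.6167, -0.1386, 0.147]
eef_rot: [-179.8, -0.0, -90.0]
contact_force: [0.1, -0.1, 8.0]
gripper_width: 0.0287
gripper_force: 55.0
```

```bash
python3 c.py
```

```text
[ 0.6167 -0.1386  0.147 ] [ 0.1 -0.4  8.6]
flange z 0.0589 slope x,y [ 0.006 -0.01 ] 416 rms 0.0006
flange z 0.0589 slope x,y [-0.002 -0.005] 1840 rms 0.0007
```

Request:
apply_moves:
  targets:
    - [0.2,0,0,-0.02,0,0,0]
    - [0.2,0,0,-0.036,0,0,0]
    - [0.2,-0.0278,0.0205,0,0,0,0]
    - [0.2,-0.0278,0.0205,0,0,0,0]
    - [0.2,-0.0278,0.0205,0,0,0,0]
    - [0.2,-0.0278,0.0205,0,0,0,0]
    - [0.2,-0.0278,0.0205,0,0,0,0]
    - [0.2,-0.0278,0.0205,0,0,0,0]
    - [0.2,-0.0278,0.0205,0,0,0,0]
    - [0.2,-0.0278,0.0205,0,0,0,0]
    - [0.2,-0.0276,0.0205,0,0,0,0]
    - [0.2,0,0,0,0,0,0]
    - [0.2,0,0,0,0,0,0]
    - [0.2,0,0,0,0,0,0]

```text
time_s: 43.07
tcp_pos: [0.4308, 0.1115, 0.2012]
eef_rot: [180.0, -0.0, -89.9]
contact_force: [0.1, -1.0, -1.3]
gripper_width: 0.0291
gripper_force: 55.0
```

Run:
```python
from h import *
to(.432,.1115,.15,-90)
d=cap('side');hsv=cv2.cvtColor(d['frame'],cv2.COLOR_RGB2HSV);P=cloud(d)
# holder hole: dark pixels inside yellow; drift shaft white near
y=cv2.inRange(hsv,(22,120,80),(36,255,255));n,l,st,c=cv2.connectedComponentsWithStats(y)
i=1+st[1:,4].argmax();print(st[i],c[i])
x0,y0,w,h=st[i,:4]
V=hsv[...,2];top=(l>0)&(abs(P[...,2]-.04)<.006);print('holder top med',np.median(P[(l==i)&(P[...,2]>.035)],0).round(4))
m=(V<130)[y0:y0+h//2,x0+5:x0+w-5]; v,u=np.nonzero(m & (P[y0:y0+h//2,x0+5:x0+w-5,2]<.05)&(hsv[y0:y0+h//2,x0+5:x0+w-5,1]<255));
print(V[y0:y0+16,x0+5:x0+w-5])
```

```text
shift [ 0.0001 -0.0012  0.0512] turn 0.0007
[267 163  30  30 628] [281.22292994 177.24681529]
holder top med [0.4378 0.109  0.0393]
[[ 22  19   8  14  10   9  18  37  67  80  97  85  56  24  10  14  12  14
   10   7]
 [ 10  12  12  13  16  22  51 100 149 189 199 178 133  81  41  15  14  14
   11  10]
 [ 19   4  11  17  31  71 115 182 238 253 255 248 224 166 109  56  24  10
   15  11]
 [ 15  11  37  66 103 160 206 242 255 255 255 255 255 243 197 135  83  37
   21   9]
 [ 35  61 105 156 204 240 253 255 255 254 254 255 255 255 248 225 170 104
   61  21]
 [104 156 200 241 253 255 255 255 254 254 254 254 254 255 255 254 242 199
  133  84]
 [204 238 254 255 255 255 254 254 254 254 254 254 254 254 254 255 255 249
  224 168]
 [254 255 255 255 254 254 254 254 253 254 254 254 254 254 254 254 255 255
  254 242]
 [255 255 254 254 254 254 253 250 248 250 253 254 254 254 254 254 254 254
  255 255]
 [254 254 254 254 254 254 251 238 225 228 242 250 253 254 254 254 254 254
  254 255]
 [254 254 254 254 254 254 251 241 220 217 230 247 252 254 254 254 254 254
  254 255]
 [253 254 254 254 254 254 254 251 245 243 246 251 253 254 254 254 254 254
  254 254]
 [248 252 254 254 254 254 254 254 254 253 253 254 254 254 254 254 254 254
  250 240]
 [240 246 250 253 254 254 254 254 254 254 254 254 254 254 254 254 251 240
  223 202]
 [234 237 242 248 252 253 254 254 254 254 254 254 255 254 254 249 231 209
  184 176]
 [233 233 233 241 246 251 253 254 254 254 254 254 254 249 240 222 192 175
  171 172]]
```

Run:
```python
from h import *
d=dict(np.load('last_side.npz')); print(ray(d,280.5,172.5,.038))
```

```text
[0.43190984 0.10658303 0.038     ]
```

Request:
apply_moves:
  targets:
    - [0.2,0,-0.0012,0.03,0,0,0]
    - [0.2,0,0,0.02,0,0,0]
    - [0.2,0,0,0.01,0,0,0]
    - [0.2,0,0,0,0,0,0]
    - [0.2,0,0,0,0,0,0]

```text
time_s: 43.53
tcp_pos: [0.4327, 0.1105, 0.1409]
eef_rot: [179.9, -0.1, -90.1]
contact_force: [-0.2, 0.2, -0.2]
gripper_width: 0.0292
gripper_force: 55.0
```

Request:
apply_moves:
  targets:
    - [0.2,0,0,0.005,0,0,0]
    - [0.2,0,0,0.004,0,0,0]
    - [0.2,0,0,0.004,0,0,0]
    - [0.2,0,0,0.003,0,0,0]
    - [0.2,0,0,0.003,0,0,0]
    - [0.2,0,0,0,0,0,0]

```text
time_s: 44.03
tcp_pos: [0.4321, 0.1115, 0.1218]
eef_rot: [180.0, -0.0, -90.0]
contact_force: [0.3, 0.7, -1.4]
gripper_width: 0.029
gripper_force: 55.0
```

Tip is inside the hole with no contact force. Go on down.

Request:
apply_moves:
  targets:
    - [0.2,0,0,0.01,0,0,0]
    - [0.2,0,0,0.01,0,0,0]
    - [0.2,0,0,0.005,0,0,0]
    - [0.2,0,0,0.003,0,0,0]
    - [0.2,0,0,0,0,0,0]
    - [0.2,0,0,0,0,0,0]

```text
time_s: 44.53
tcp_pos: [0.4326, 0.1118, 0.0945]
eef_rot: [-180.0, -0.0, -90.0]
contact_force: [0.4, 0.0, -1.4]
gripper_width: 0.0292
gripper_force: 55.0
```

Request:
apply_moves:
  targets:
    - [0.2,0,0,0.001,0,0,0]
    - [0.2,0,0,0.001,0,0,0]
    - [0.2,0,0,0,0,0,0]
    - [0.2,0,0,0,0,0,0]

```text
time_s: 44.87
tcp_pos: [0.4326, 0.1117, 0.0925]
eef_rot: [-180.0, 0.0, -90.0]
contact_force: [-0.1, -0.3, -1.6]
gripper_width: 0.029
gripper_force: 55.0
```

Request:
apply_moves:
  targets:
    - [0.2,0,0,0.001,0,0,0]
    - [0.2,0,0,0,0,0,0]
    - [0.5,0,0,0,0,0,0]
    - [0.7,0,0,0,0,0,0]
    - [0.8,0,0,0,0,0,0]
    - [0.8,0,0,0,0,0,0]
    - [0.8,0,0,0,0,0,0]
    - [0.8,0,0,0,0,0,0]
    - [0.8,0,0,-0.02,0,0,0]
    - [0.8,0,0,-0.035,0,0,0]
    - [0.8,0,0,-0.035,0,0,0]
    - [0.8,0,0,0,0,0,0]
    - [0.8,0,0,0,0,0,0]

```text
time_s: 45.95
tcp_pos: [0.4334, 0.1124, 0.1832]
eef_rot: [-179.8, 0.2, -90.0]
contact_force: [0.2, 0.6, -0.8]
gripper_width: 0.0699
gripper_force: 0.0
```

Run:
```python
from h import *
d=cap('side');P=cloud(d);hsv=cv2.cvtColor(d['frame'],cv2.COLOR_RGB2HSV)
m=(cv2.inRange(hsv,(0,150,80),(8,255,255))>0)|(cv2.inRange(hsv,(172,150,80),(180,255,255))>0)
n,l,st,c=cv2.connectedComponentsWithStats(m.astype(np.uint8))
for i in range(1,n):
    if st[i,4]>15 and c[i][1]<220:
        p=P[l==i];print('red',c[i].round(1),st[i],np.median(p,0).round(3),p[:,2].min().round(3),p[:,2].max().round(3))
to(.602,.0735,.14,-90)
```

```text
red [314.6 150.3] [309 142  12  18 173] [0.44  0.21  0.088] -0.004 0.126
red [281.6 165.9] [278 161   8  12  72] [0.443 0.107 0.069] -0.003 0.091
shift [ 0.0383 -0.1696  0.0418] turn -0.0002
```

Request:
apply_moves:
  targets:
    - [0.45,0.0076,-0.034,0,0,0,0]
    - [0.45,0.0077,-0.034,0,0,0,0]
    - [0.45,0.0077,-0.034,0,0,0,0]
    - [0.45,0.0077,-0.034,0,0,0,0]
    - [0.45,0.0077,-0.0336,0,0,0,0]
    - [0.45,0,0,0.03,0,0,0]
    - [0.45,0,0,0.03,0,0,0]
    - [0.45,0,0,0.03,0,0,0]
    - [0.45,0,0,0.015,0,0,0]
    - [0.45,0,0,0,0,0,0]
    - [0.45,0,0,0,0,0,0]
    - [0.45,0,0,0,0,0,0]

```text
time_s: 47.0
tcp_pos: [0.6012, 0.0729, 0.0748]
eef_rot: [179.9, -0.1, -90.0]
contact_force: [0.4, -0.6, 0.1]
gripper_width: 0.0398
gripper_force: 0.0
```

Request:
apply_moves:
  targets:
    - [0.45,0,0,0.0023,0,0,0]
    - [0.45,0,-0.008,0,0,0,0]
    - [0.45,0,-0.006,0,0,0,0]
    - [0.45,0,-0.003,0,0,0,0]
    - [0.45,0,-0.003,0,0,0,0]
    - [0.45,0,-0.003,0,0,0,0]
    - [0.45,0,-0.002,0,0,0,0]
    - [0.45,0,-0.002,0,0,0,0]
    - [0.45,0,0,0,0,0,0]
    - [0.45,0,0.008,0,0,0,0]
    - [0.45,0,0,-0.03,0,0,0]
    - [0.45,0,0,-0.035,0,0,0]
    - [0.45,0,0,-0.035,0,0,0]
    - [0.45,0.03,0.025,-0.035,0,0,0]
    - [0.45,0.03,0.025,-0.03,0,0,0]
    - [0.45,0,0.025,0,0,0,0]
    - [0.45,0,0,0,0,0,0]
    - [0.45,0,0,0,0,0,0]
    - [0.45,0,0,0,0,0,0]

```text
time_s: 48.58
tcp_pos: [0.5549, 0.0242, 0.2274]
eef_rot: [-180.0, 0.0, -90.0]
contact_force: [0.7, -0.4, -0.3]
gripper_width: 0.0393
gripper_force: 0.0
```

Run:
```python
from h import *
d=cap('wrist');save(d,'wrist_end.png',crop=(60,20,460,300),s=1.9)
from w import *
print(get_state()['tcp_pos'])
comps(cv2.inRange(hsv,(5,120,120),(18,255,255)),120,180,260,275,.057,'ridge',8)
comps(cv2.inRange(hsv,(5,60,100),(24,255,255)),0,0,560,260,.059,'cup',200)
cupz((.5975,-.0655));cupz((.5934,-.1387))
```

```text
[0.55513044 0.0242853  0.22696655]
ridge px [226. 239.] ell [611.8  69.1   3.5  10.8] rect [611.8  68.8] [8.9 3.1] 86.9
cup px [374. 240.] ell [455.8  71.9  22.5  56.6] rect [453.9  69.8] [55.7 21.1] 22.5
cup px [ 17. 158.] ell [882.  -24.3  60.7  76.1] rect [883.3 -28.4] [81.  58.9] 8.3
cup px [235. 104.] ell [598.1 -65.8  55.7  56. ] rect [598.  -65.8] [55.6 56.1] 88.7
cup px [241.  31.] ell [ 593.1 -137.8   55.6   56.4] rect [ 593.1 -137.9] [55.8 55.6] 87.9
flange z 0.059 slope x,y [ 0.004 -0.   ] 1558 rms 0.0007
flange z 0.0591 slope x,y [-0.002 -0.001] 1429 rms 0.0008
```

View pics/wrist_end.png

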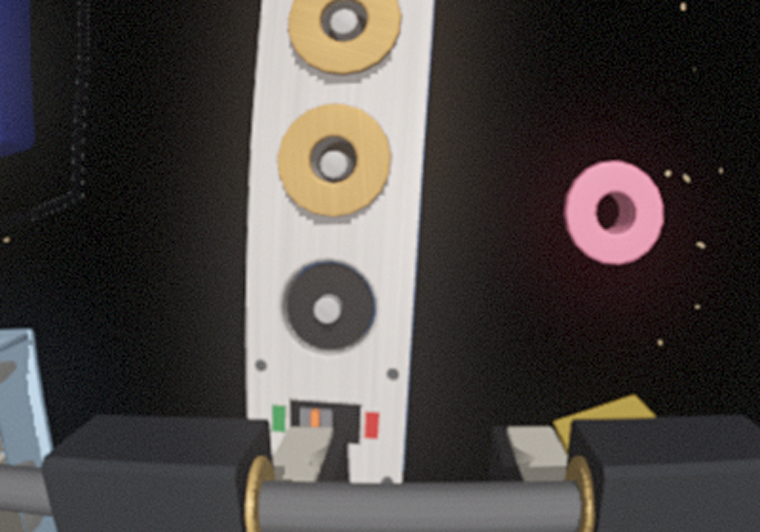

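The picture shows both cups flush, with flange tops at z = 0.059 and level. The switch ridge is back at x = 0.612 on the green side. The side view had the drift upright in its holder.

```bash
python3 -c "
from plant import close_job
print(close_job())"
```

```text
the job is handed in; nothing more can be done
None
```

Job handed in at about 49 s of the 210 s: the two cups present are driven flush and level, the switch is back to on, and the drift stands in its yellow holder; two caveats are that cup1 sat about 1.5 mm deep before driving (perhaps from the fingers while placing it), and that I held the drift by its knob.

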